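Put the check weights of a balance back in their cases

ROBOT

A 6-joint arm with a two-finger parallel gripper is mounted at the origin on the work surface. World frame = base frame: x ahead of the robot, y to its left, z up, the work surface at z = 0. Lengths are in mm, angles in rad, forces in N, time in s.
With the tool pointing down it reaches from about 275 to 725 mm from the base axis. Payload 5.6 kg.
Tool frame: the origin (TCP) lies at the very end of the fingers, on their centre line; the grasp point (between the pads) lies 19 mm behind it; z points along the fingers, y is the direction in which the jaws open and shut (so a half turn about z gives the same grasp; the last joint's range is limited). The gripper opens to 85 mm and grips with 20 to 120 N. Pads are 22 mm wide; open, the fingers measure 114 mm over their backs; the gripper's body (76 mm by 85 mm) begins 54 mm behind the grasp point. The pads swing forward as they close: fully open they stand 13 mm farther back than shut.
Start: joints at [-0.834, 0.255, 0.108, 0, -1.424, -0.285], TCP at [240.14, -494.799, 231.283] pointing down, gripper open.
Joint ranges: [-2.95, 2.95], [-1.21, 1.97], [-1.09, 1.5], [-2.87, 1.71], [-2.94, -0.07], [-3.05, 3.05]. Speed limits (rad/s): [2.57, 2.57, 3.14, 3.14, 3.14, 3.14].

INTERFACE

Orientations are given as a unit quaternion [w, x, y, z].
In Python, from station import manip gives the robot as it stands.
- The arm moves only by the tool move_arm, never from a script. Its argument "rows" is a list of rows, each a list of 7 numbers: the turn, a rotation vector about the tool's x, y, z in degrees, then the shift along the tool's x, y, z in cm, then the gripper's target within -1 to 1 (shut at 1, half-way at 0, fully open at -1). In form: [[rx, ry, rz, dx, dy, dz, jaw], ...]. A call has 1 to 12 rows; each row shifts and turns the commanded pose from where the row before left it, along the tool's axes as they then stand; what a row does not reach is not made up. A row lasts 1/8 s, in which the tool goes at most 62.5 mm and 10.7 degrees, less where a joint would pass 70% of its speed; a pose out of reach is approached as far as the arm can. A call with a gripper value outside its range is refused whole. The fingers move at their own pace and stop on an object; "newtons" is the grip in N (left out, the last holds). Time passes only in rows, so rows that do not move let the fingers close. It gives the time, the measured TCP pose, the force and the opening at its end, in the units of the state.
- manip.observe(): the state, without advancing time (a new reading comes with each control period).
- manip.read_camera(name): name is "scene" or "top" or "wrist"; returns (picture, depth): 384x512x3 uint8, blue, green, red; 384x512 float32, mm along the optical axis (not along the pixel's ray), 0 where there is no reading.
- manip.camera_model(name): a dict with "fovy" (degrees; the focal length in pixels is half the picture's height over the tangent of half this angle, whatever the lens; pixels are square), "cx", "cy" (the principal point, pixels), "R" (3x3) and "t" (3): a world point X has camera coordinates R X + t. Camera axes: x right, y down, z forward; pixel columns grow to the right and rows downward; lengths in mm; the calibration is good to about 2 mm. A picture is of the moment at which its call begins: read the wrist's pose just before it. camera_model takes no time and is no camera call; for the wrist camera it gives the pose at the moment of the call.
- manip.job_done(): hands the job in, once; it reports no verdict.
The state is a dict: "time_s": time; "qpos": joint angles; "qd": joint speeds; "joint_efforts": joint torques, N m; "position": TCP position; "tcp_rot": TCP orientation; "ft_force": force on the tool from outside, world axes, zero at the start; "moment": the same for the moment, N m; "finger_gap": finger opening in mm.
Only numpy, scipy, OpenCV 4.12 (cv2) and the standard library are available. Lean on these libraries where they do the work, as an engineer would, in place of code of your own. Each camera call takes 0.05 s, during which the arm holds its last target.

TASK

The balance check is finished: take the four check weights off the balance pan one at a time, starting from the top of the stack, and stand each upright and fully down in the well of the open case whose rim has its own colour. Set each down gently and do not drop or tip it or let it touch the bench, do not press on the balance, and leave the cases where they stand.

Things in the scene. Friction and masses are not known exactly. Their poses are not given: they have to be found in the camera images.
- red_weight: 50 g check weight: upright stainless-steel cylinder with a red plastic collar around its upper third and top edge (steel centre on top), 25 mm diameter, 20 mm high; starts at the top of the stack. Flat top and underside, rests loosely on what is below, not interlocked, up to 3 mm off the centre of the weight below. Origin: centre of its underside; z up along its axis.
- yellow_weight: 100 g check weight: upright stainless-steel cylinder with a yellow plastic collar around its upper third and top edge (steel centre on top), 37 mm diameter, 20 mm high; starts at the second place from the top. Flat top and underside, rests loosely on what is below, not interlocked, up to 3 mm off the centre of the weight below. Origin: centre of its underside; z up along its axis.
- blue_weight: 200 g check weight: upright stainless-steel cylinder with a blue plastic collar around its upper third and top edge (steel centre on top), 50 mm diameter, 20 mm high; starts at the third place from the top. Flat top and underside, rests loosely on what is below, not interlocked, up to 3 mm off the centre of the weight below. Origin: centre of its underside; z up along its axis.
- green_weight: 500 g check weight: upright stainless-steel cylinder with a green plastic collar around its upper third and top edge (steel centre on top), 64 mm diameter, 26 mm high; starts at the bottom of the stack, standing on the pan. Flat top and underside, rests loosely on what is below, not interlocked. Origin: centre of its underside; z up along its axis.
- red_case: open round black plastic case with a wide red rim, for the 50 g weight, loose on the bench, about 150 g, 51 mm outer diameter, 16 mm high, with a round well 39 mm wide and 8 mm deep with a flat grey floor (floor 8 mm above the case's underside; wall 6 mm). Origin: centre of its underside, on the bench; z up. The seated weight stands 12 mm proud of the rim.
- yellow_case: open round black plastic case with a wide yellow rim, for the 100 g weight, loose on the bench, about 150 g, 63 mm outer diameter, 16 mm high, with a round well 51 mm wide and 8 mm deep with a flat grey floor (floor 8 mm above the case's underside; wall 6 mm). Origin: centre of its underside, on the bench; z up. The seated weight stands 12 mm proud of the rim.
- blue_case: open round black plastic case with a wide blue rim, for the 200 g weight, loose on the bench, about 150 g, 76 mm outer diameter, 16 mm high, with a round well 64 mm wide and 8 mm deep with a flat grey floor (floor 8 mm above the case's underside; wall 6 mm). Origin: centre of its underside, on the bench; z up. The seated weight stands 12 mm proud of the rim.
- green_case: open round black plastic case with a wide green rim, for the 500 g weight, loose on the bench, about 150 g, 90 mm outer diameter, 16 mm high, with a round well 78 mm wide and 8 mm deep with a flat grey floor (floor 8 mm above the case's underside; wall 6 mm). Origin: centre of its underside, on the bench; z up. The seated weight stands 18 mm proud of the rim.
- balance: white top-loading laboratory balance, fixed to the bench, 300 mm long, 200 mm wide, with a square 160 mm steel pan whose top is 75 mm above the bench, the highest part. Origin: on the bench under the centre of the pan; z up, -x towards the display and keys (they end 195 mm from the origin; the back is 105 mm from it). The stack of weights stands near the centre of the pan (within 15 mm).
Things that resemble listed ones, but are neither listed nor needed, are in the scene too. What is shaped like the green_weight but red or yellow is not meant.

How it is judged:
By the outcome, as a careful person would: the job done as asked, in the order asked, and still so for the second after the job is handed in, with the robot touching nothing.
It also fails if it takes over 115 s, if anything falls off the work surface, if the arm or the gripper's body presses on something with over 40 N, if the wrist force passes 120 N, or if a joint passes its speed limit or range.

## Working session

There is one attempt and no reset: what is moved stays moved. The work goes in short steps, Python scripts to look and compute and a tool call to move; the robot and the scene stay as the last step left them, time stands still between calls to the robot, and variables do not carry over. Pictures are saved under pics/ and viewed, and the job is handed in when it is done.

Besides the shell and the picture viewer there is one more tool, called as name([rows], argument=value, ...), one row to a line, values as JSON. move_arm: Moves the arm, as the interface text tells. Its arguments: {"type":"object","properties":{"rows":{"type":"array"},"newtons":{"type":"number"}},"required":["rows"]}

```bash
ls; mkdir -p pics; python3 - <<'E'
from station import manip
import cv2
s=manip.observe();print({k:s[k] for k in('time_s','position','tcp_rot','finger_gap','ft_force')})
for n in('scene','top','wrist'):
    m=manip.camera_model(n);print(n,m)
    p,d=manip.read_camera(n);cv2.imwrite(f'pics/{n}0.png',p)
    import numpy as np;np.save(f'{n}0.npy',d)
E
```

```text
pics
{'time_s': 0.0, 'position': array([ 239.96424614, -494.31827649,  230.38955156]), 'tcp_rot': array([-2.27411074e-04, -2.23946250e-01,  9.74601017e-01,  9.39953821e-04]), 'finger_gap': 85.38945399826063, 'ft_force': array([-0.27592995,  0.25384322, -0.8472178 ])}
scene {'fovy': 52.242589854279224, 'cx': 253.4587879750718, 'cy': 188.00224580269776, 'R': array([[-0.12014635,  0.99251505,  0.02187999],
       [ 0.55417874,  0.08533819, -0.82801166],
       [-0.82368124, -0.08735715, -0.56028381]]), 't': array([  48.82569559, -226.97087067, 1421.42567348])}
top {'fovy': 43.1378939069899, 'cx': 261.2700951072253, 'cy': 190.49094036406305, 'R': array([[ 0.01314495, -0.99989761,  0.00565547],
       [-0.99259187, -0.0137317 , -0.12071791],
       [ 0.12078321, -0.00402674, -0.99267074]]), 't': array([ -19.06896621,  556.72683279, 1489.74779518])}
wrist {'fovy': 59.7799754123229, 'cx': 256.90365191280887, 'cy': 192.6574272885041, 'R': array([[-0.43645503,  0.89972477,  0.0015306 ],
       [ 0.85813031,  0.41576514,  0.30125027],
       [ 0.27040596,  0.13279565, -0.95354388]]), 't': array([550.48951254, -39.28539719, 379.58275692])}
```

View pics/scene0.png

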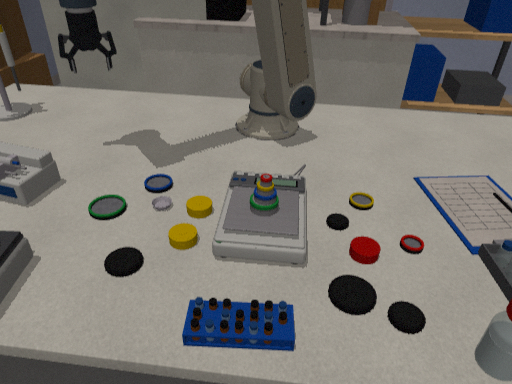

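View pics/top0.png

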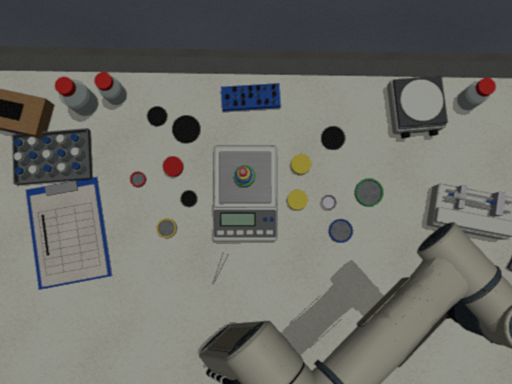

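View pics/wrist0.png

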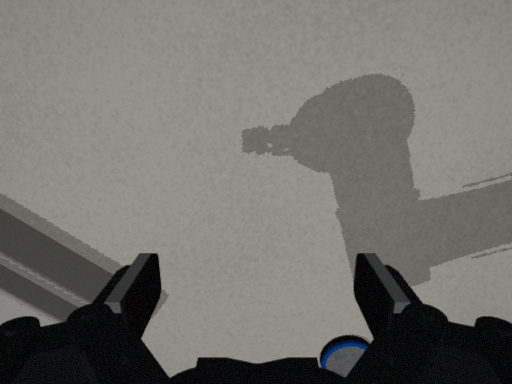

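The top view shows the stack at about (244,175). The cases are red (138,179), yellow (167,228), blue (341,230) and green (369,192). The solid red and yellow discs, the black discs and the pale ring at (328,202) are decoys. Next I'll measure them.

```bash
cat > h.py <<'E'
from station import manip
import cv2, numpy as np
from scipy.spatial.transform import Rotation as Rn
def ray(m,uv,z,H=384):
    f=H/2/np.tan(np.radians(m['fovy']/2)); uv=np.atleast_2d(uv).astype(float)
    d=np.c_[(uv[:,0]-m['cx'])/f,(uv[:,1]-m['cy'])/f,np.ones(len(uv))]@m['R']
    c=-m['R'].T@m['t']; return c+d*((z-c[2])/d[:,2])[:,None]
def proj(m,X,H=384):
    f=H/2/np.tan(np.radians(m['fovy']/2)); c=np.atleast_2d(X)@m['R'].T+m['t']
    return np.c_[c[:,0]/c[:,2]*f+m['cx'],c[:,1]/c[:,2]*f+m['cy']]
RNG={'red':[(0,8),(172,180)],'yellow':[(22,34)],'green':[(45,85)],'blue':[(100,130)]}
def mask(p,c,s=110,v=50):
    h=cv2.cvtColor(p,cv2.COLOR_BGR2HSV);o=np.zeros(p.shape[:2],np.uint8)
    for a,b in RNG[c]: o|=cv2.inRange(h,(a,s,v),(b,255,255))
    return o
def circ(P):
    A=np.c_[2*P[:,:2],np.ones(len(P))];b=(P[:,:2]**2).sum(1);x=np.linalg.lstsq(A,b,rcond=None)[0]
    return x[:2],np.sqrt(x[2]+x[:2]@x[:2])
def blobs(p,c,m,z,amin=15,s=110):
    k,_=cv2.findContours(mask(p,c,s),cv2.RETR_EXTERNAL,cv2.CHAIN_APPROX_NONE);o=[]
    for q in k:
        if len(q)<8: continue
        hull=q[:,0,:]; W=ray(m,hull,z); ctr,r=circ(W)
        if cv2.contourArea(q)>=amin: o.append((hull.mean(0).round(1),ctr.round(1),round(2*r,1)))
    return o
E
python3 - <<'E'
from h import *
for n in('top','scene'):
    p=cv2.imread(f'pics/{n}0.png');m=manip.camera_model(n)
    for c in RNG:
        print(n,c)
        for b in blobs(p,c,m,16): 
            if b[2]<115: print('  ',*b)
m=manip.camera_model('top');f=192/np.tan(np.radians(m['fovy']/2))
p=cv2.imread('pics/top0.png')
cv2.imwrite('pics/st.png',cv2.resize(np.hstack([p[140:245,205:290],p[150:255,310:395]]),None,fx=4,fy=4))
E
```

```text
top red
   [137.3 178.7] [591.6 382.7] 47.1
   [242.5 171. ] [620.9  49. ] 24.8
   [172.5 166. ] [634.2 272.4] 61.7
   [484.9  86.7] [ 912.1 -739.8] 59.3
   [64.8 86. ] [892.2 631.8] 61.7
   [103.4  80.8] [912.6 507.3] 57.5
top yellow
   [166.2 227.8] [437.  285.7] 58.1
   [297.  199.5] [ 532.2 -125.1] 60.9
   [244.6 174.8] [614.7  46.7] 33.9
   [300.5 163.6] [ 647.4 -135.7] 61.9
top green
   [368.6 192. ] [ 559.3 -353. ] 83.4
   [243.  181.7] [607.7  44. ] 62.4
top blue
   [340.5 230.4] [ 436.4 -262.1] 69.6
   [244.1 178.5] [610.2  46.5] 47.9
   [ 17.9 170.2] [613.8 763. ] 21.6
   [ 46.7 167.9] [621.9 672.8] 21.6
   [ 75.3 165.5] [631.9 582. ] 21.4
   [ 31.8 154.8] [663.8 722.6] 21.6
   [ 60.3 152.5] [673.  632.3] 21.8
   [ 17.  141.7] [706.  772.4] 23.3
   [ 45.5 139.4] [714.8 682.3] 21.7
   [ 73.8 137.1] [723.6 591.7] 20.9
scene red
   [509.6 309.5] [768.8 542. ] 43.4
   [364.1 249.9] [635.9 273.7] 78.7
   [412.2 242.5] [596.5 384.6] 51.3
   [266.  177.7] [376.8  31.2] 39.1
scene yellow
   [182.8 236. ] [ 648.6 -133.1] 79.3
   [198.8 206.4] [ 534.1 -122.7] 81.0
   [361.2 199.5] [442.7 287.5] 64.7
   [264.6 186.3] [416.1  31.7] 43.1
scene green
   [106.1 205.6] [ 564.8 -350.9] 87.7
   [263.3 203.4] [484.9  35.4] 69.1
scene blue
   [507.5 245.2] [573.8 600. ] 30.3
   [264.7 194.5] [449.9  35.1] 55.7
   [  7.5 191.3] [ 543.3 -626.1] 51.5
   [499. 187.] [327.1 655.3] 81.1
   [157.7 181.7] [ 441.3 -259.6] 75.0
```

View pics/st.png

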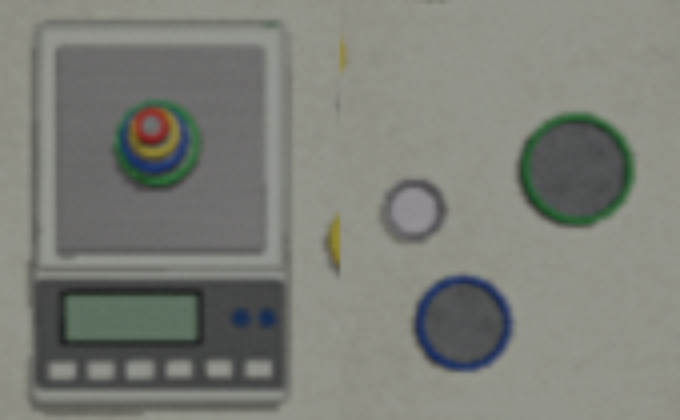

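```bash
cat >> h.py <<'E'
def go(target,yaw=0.,maxstep=60,maxdeg=10):
    """print total turn/shift from measured pose to target (tool down, yaw about world z)"""
    s=manip.observe();q=np.array(s['tcp_rot']);R0=Rn.from_quat([q[1],q[2],q[3],q[0]])
    R1=Rn.from_euler('z',yaw,degrees=True)*Rn.from_quat([0,1,0,0])
    rv=np.degrees((R0.inv()*R1).as_rotvec()); d=np.array(target)-s['position']
    print('t',round(s['time_s'],2),'pos',s['position'].round(2),'gap',round(s['finger_gap'],1),'F',np.round(s['ft_force'],1),'turn',rv.round(2),'shift world',d.round(1),'tool(now) cm',(R0.inv().apply(d)/10).round(2),'tool(end) cm',(R1.inv().apply(d)/10).round(2))
E
python3 - <<'E'
from h import *
m=manip.camera_model('wrist');s=manip.observe()
c=-m['R'].T@m['t'];q=s['tcp_rot'];R0=Rn.from_quat([q[1],q[2],q[3],q[0]])
print('cam in tool',R0.inv().apply(c-s['position']),'fwd in tool',R0.inv().apply(m['R'][2]))
for n in('top','scene'):
    p=cv2.imread(f'pics/{n}0.png');mm=manip.camera_model(n)
    for c,z in(('red',161),('yellow',141),('blue',121),('green',101)):
        print(n,c,[b for b in blobs(p,c,mm,z) if abs(b[1][1]-30)<30 and b[2]<90])
p=cv2.imread('pics/top0.png');m=manip.camera_model('top')
go([500,40,300])
d=np.load('top0.npy');
f=192/np.tan(np.radians(m['fovy']/2))
def hz(u,v):
    D=d[v,u];C=np.array([(u-m['cx'])/f*D,(v-m['cy'])/f*D,D]);return (m['R'].T@(C-m['t'])).round(1)
for u,v in((242,171),(300,163),(297,199),(172,166),(186,129),(332,138),(189,199),(220,265),(328,202),(250,97),(230,160),(369,192),(157,116)): print((u,v),hz(u,v))
E
```

```text
cam in tool [  77.01149419   -1.25954251 -142.43804171] fwd in tool [-3.01335015e-01 -1.63357367e-04  9.53518318e-01]
top red [(array([242.5, 171. ]), array([597.4,  43.9]), np.float64(22.5))]
top yellow [(array([244.6, 174.8]), array([595. ,  42.5]), np.float64(31.1))]
top blue [(array([244.1, 178.5]), array([593.9,  42.9]), np.float64(44.6))]
top green [(array([243. , 181.7]), array([594.7,  41.3]), np.float64(58.9))]
scene red [(array([266. , 177.7]), array([603.7,  46.9]), np.float64(29.5))]
scene yellow [(array([264.6, 186.3]), array([603.4,  45.1]), np.float64(34.0))]
scene blue [(array([264.7, 194.5]), array([601.2,  45.7]), np.float64(45.8))]
scene green [(array([263.3, 203.4]), array([602.4,  44. ]), np.float64(59.2))]
t 0.15 pos [ 239.98 -494.47  230.62] gap 85.1 F [-0.5 -0.8 -0.7] turn [ 8.000e-02 -2.000e-02  2.588e+01] shift world [260.  534.5  69.4] tool(now) cm [-46.72  36.75  -6.89] tool(end) cm [-26.    53.45  -6.94]
(242, 171) [597.1  45.3 162.8]
(300, 163) [ 647.6 -133.5   25.4]
(297, 199) [ 532.6 -124.5   25.1]
(172, 166) [632.3 272.5  25.2]
(186, 129) [754.2 232.7  20. ]
(332, 138) [ 733.7 -237.9   10.5]
(189, 199) [529.6 217.8   7.9]
(220, 265) [323.1 115.1  -1. ]
(328, 202) [ 526.2 -224.7    6.8]
(250, 97) [856.6  28.4  40.9]
(230, 160) [644.4  85.8  78.1]
(369, 192) [ 559.9 -355.6    8.6]
(157, 116) [795.3 327.1  21.3]
```

move_arm([
  [0, 0, 8.63, 0, 0, -2.3, -1],
  [0, 0, 8.63, 0, 0, -2.3, -1],
  [0, 0, 8.63, 0, 0, -2.3, -1],
  [0, 0, 0, -2.95, 4.48, 0, -0.3],
  [0, 0, 0, -2.95, 4.48, 0, -0.3],
  [0, 0, 0, -2.95, 4.48, 0, -0.3],
  [0, 0, 0, -2.95, 4.48, 0, -0.3],
  [0, 0, 0, -2.95, 4.48, 0, -0.3],
  [0, 0, 0, -2.95, 4.48, 0, -0.3],
  [0, 0, 0, -2.95, 4.48, 0, -0.3],
  [0, 0, 0, -2.95, 4.48, 0, -0.3],
  [0, 0, 0, -2.95, 4.48, 0, -0.3],
])

```text
time_s: 1.65
position: [506.2, -89.9, 300.2]
tcp_rot: [-0.0, -0.0, 1.0, 0.0]
ft_force: [0.8, -0.7, -0.5]
finger_gap: 55.7
```

move_arm([
  [0, 0, 0, -2.95, 4.48, 0, -0.3],
  [0, 0, 0, -2.95, 4.48, 0, -0.3],
  [0, 0, 0, -2.95, 4.48, 0, -0.3],
  [0, 0, 0, 0, 0, 0, -0.3],
  [0, 0, 0, 0, 0, 0, -0.3],
])

```text
time_s: 2.28
position: [594.1, 42.7, 299.9]
tcp_rot: [-0.0, -0.0, 1.0, -0.0]
ft_force: [-0.4, 0.3, 0.1]
finger_gap: 55.4
```

```bash
cat >> h.py <<'E'
def wsee(name,zs):
    m=manip.camera_model('wrist');p,d=manip.read_camera('wrist');cv2.imwrite(f'pics/{name}.png',p)
    for c,z in zs:
        print(c,[b for b in blobs(p,c,m,z,60)])
    return p,d,m
E
python3 - <<'E'
from h import *
go([595,44,300])
wsee('w1',[('red',161),('yellow',141),('blue',121),('green',101)])
E
```

```text
t 2.27 pos [594.07  42.74 299.88] gap 55.4 F [-0.4  0.3  0.1] turn [-0.03 -0.05  0.02] shift world [0.9 1.3 0.1] tool(now) cm [-0.09  0.13 -0.01] tool(end) cm [-0.09  0.13 -0.01]
red [(array([261. , 182.9]), array([597.5,  45. ]), np.float64(24.9)), (array([432.4, 179.4]), array([595. , 194.4]), np.float64(46.8)), (array([507.1, 150.7]), array([568.3, 259.3]), np.float64(20.2))]
yellow [(array([124.7, 189. ]), array([609.8, -83.2]), np.float64(49.3)), (array([258.2, 171.2]), array([596.1,  43.8]), np.float64(33.1)), (array([121.8,  99.8]), array([528.6, -76. ]), np.float64(48.1)), (array([469. ,  23.1]), array([462.4, 214.1]), np.float64(39.9))]
blue [(array([245.2, 330.2]), array([780. ,  31.3]), np.float64(114.3)), (array([260.1, 163.1]), array([595.4,  44.2]), np.float64(46.1)), (array([195.3,  35.8]), array([474.5, -12.6]), np.float64(11.2)), (array([176.1,  36. ]), array([474.7, -29.6]), np.float64(11.2)), (array([17.9, 27.3]), array([ 461.1, -180.6]), np.float64(43.3))]
green [(array([257.1, 159.1]), array([595.7,  42.8]), np.float64(60.1))]
```

View pics/w1.png

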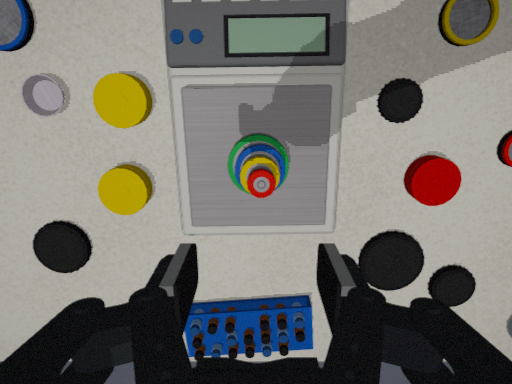

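The wrist view shows the stack centred at (261,183). Red comes out at (597.5, 45), which agrees with the top view. The wrist measures the finger gap centre at about column 257. I'll descend and check the centring directly against the fingers.

move_arm([
  [0, 0, 0, -0.34, 0.2, 3.8, -0.1],
  [0, 0, 0, 0, 0, 3.9, -0.1],
  [0, 0, 0, 0, 0, 3.8, -0.1],
  [0, 0, 0, 0, 0, 0, -0.1],
  [0, 0, 0, 0, 0, 0, -0.1],
])

```text
time_s: 2.95
position: [598.4, 44.1, 187.7]
tcp_rot: [0.002, 0.0, 1.0, -0.0]
ft_force: [-0.0, 0.8, 0.5]
finger_gap: 47.0
```

```bash
python3 - <<'E'
from h import *
go([597.5,45,151])
p,d,m=wsee('w2',[('red',161),('yellow',141),('blue',121),('green',101)])
s=manip.observe();print(proj(m,[s['position']]))
cv2.imwrite('pics/w2z.png',cv2.resize(p[180:384,130:400],None,fx=2.9,fy=2.9))
E
```

```text
t 2.95 pos [598.41  44.08 187.72] gap 47.0 F [-0.   0.8  0.5] turn [-0.    0.19 -0.04] shift world [ -0.9   0.9 -36.7] tool(now) cm [0.1  0.09 3.67] tool(end) cm [0.09 0.09 3.67]
red [(array([261. , 229.5]), array([597.1,  45.1]), np.float64(25.8)), (array([484.6, 203.9]), array([583.1, 164.4]), np.float64(37.3))]
yellow [(array([257.1, 206.6]), array([595.4,  43.9]), np.float64(32.9)), (array([ 80.7, 216.1]), array([597.7, -63.9]), np.float64(43.9)), (array([71.5, 98. ]), array([528.5, -57.9]), np.float64(42.4))]
blue [(array([259.1, 354. ]), array([707.1,  43.8]), np.float64(63.8)), (array([258.8, 190.2]), array([594.8,  44.2]), np.float64(45.8)), (array([165.3,   6.4]), array([479.4,  -8. ]), np.float64(9.7)), (array([137.2,   6.7]), array([479.6, -23.7]), np.float64(9.9))]
green [(array([253.7, 179.1]), array([595.3,  42.8]), np.float64(59.9))]
[[260.00673893 256.58963424]]
```

View pics/w2z.png

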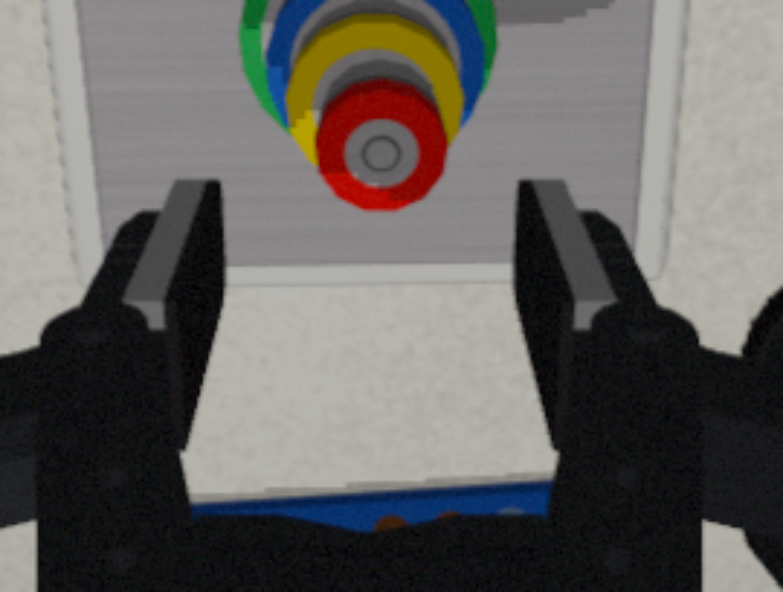

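move_arm([
  [0, 0, 0, 0.09, 0.2, 1.8, -0.1],
  [0, 0, 0, 0, 0, 1.3, -0.1],
  [0, 0, 0, 0, 0, 0.6, -0.1],
  [0, 0, 0, 0, 0, 0, -0.1],
  [0, 0, 0, 0, 0, 0, -0.1],
])

```text
time_s: 3.62
position: [597.1, 46.8, 149.0]
tcp_rot: [0.001, 0.0, 1.0, 0.0]
ft_force: [0.2, 0.6, 0.3]
finger_gap: 46.7
```

```bash
python3 - <<'E'
from h import *
go([597.3,46.3,151])
p,d,m=wsee('w3',[('red',161),('yellow',141),('blue',121),('green',101)])
cv2.imwrite('pics/w3z.png',cv2.resize(p[180:384,130:400],None,fx=2.9,fy=2.9))
E
```

```text
t 3.62 pos [597.09  46.75 148.97] gap 46.7 F [0.2 0.6 0.3] turn [ 0.    0.06 -0.  ] shift world [ 0.2 -0.5  2. ] tool(now) cm [-0.02 -0.05 -0.2 ] tool(end) cm [-0.02 -0.05 -0.2 ]
red [(array([255.7, 267. ]), array([596.5,  45.1]), np.float64(26.3)), (array([495.3, 220.1]), array([574.8, 146.6]), np.float64(27.0))]
yellow [(array([252.4, 235. ]), array([594.8,  43.9]), np.float64(32.9)), (array([ 56.1, 233.4]), array([590.1, -52.9]), np.float64(40.8)), (array([ 43.4, 101.3]), array([527.5, -47. ]), np.float64(38.7))]
blue [(array([255.3, 211.7]), array([594.1,  44.2]), np.float64(45.5)), (array([145.7,   2. ]), array([483.1,  -4.8]), np.float64(5.7)), (array([112.4,   2.2]), array([483.1, -19.8]), np.float64(6.0))]
green [(array([249.2, 195.5]), array([594.7,  42.6]), np.float64(59.7))]
```

View pics/w3z.png

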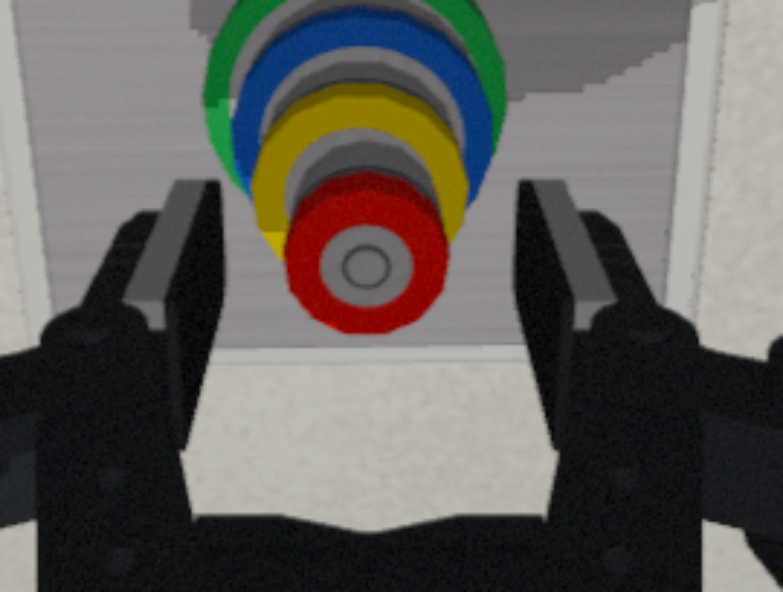

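move_arm([
  [0, 0, 0, 0, -0.02, -0.2, -0.1],
  [0, 0, 0, 0, 0, 0, 0.1],
  [0, 0, 0, 0, 0, 0, 0.2],
  [0, 0, 0, 0, 0, 0, 0.3],
  [0, 0, 0, 0, 0, 0, 0.4],
  [0, 0, 0, 0, 0, 0, 0.6],
  [0, 0, 0, 0, 0, 0, 0.6],
  [0, 0, 0, 0, 0, 0, 0.6],
], newtons=25)

```text
time_s: 4.68
position: [596.8, 46.6, 150.4]
tcp_rot: [0.0, 0.0, 1.0, -0.0]
ft_force: [0.5, 0.4, 1.8]
finger_gap: 23.7
```

```bash
python3 - <<'E'
from h import *
go([597.3,46.3,300])
p,d,m=wsee('w4',[('red',161),('yellow',141),('blue',121),('green',101)])
cv2.imwrite('pics/w4z.png',cv2.resize(p[180:384,130:400],None,fx=2.9,fy=2.9))
E
```

```text
t 4.67 pos [596.77  46.57 150.38] gap 23.7 F [0.5 0.4 1.8] turn [-0.    0.01 -0.  ] shift world [  0.5  -0.3 149.6] tool(now) cm [ -0.06  -0.03 -14.96] tool(end) cm [ -0.05  -0.03 -14.96]
red [(array([256.8, 266.4]), array([596.7,  45.4]), np.float64(26.2)), (array([495., 220.]), array([575. , 147.3]), np.float64(27.4))]
yellow [(array([255.8, 225.6]), array([590.6,  44. ]), np.float64(27.7)), (array([ 57.5, 233.3]), array([590.3, -53.4]), np.float64(40.9)), (array([ 44.6, 102.1]), array([527.4, -47.7]), np.float64(39.0))]
blue [(array([254.2, 209. ]), array([593.5,  44.1]), np.float64(44.6)), (array([146.2,   2.5]), array([482.7,  -5.2]), np.float64(6.2)), (array([113.7,   2.7]), array([482.8, -20. ]), np.float64(6.5))]
green [(array([249.3, 195.2]), array([594.7,  42.6]), np.float64(59.6))]
```

View pics/w4z.png

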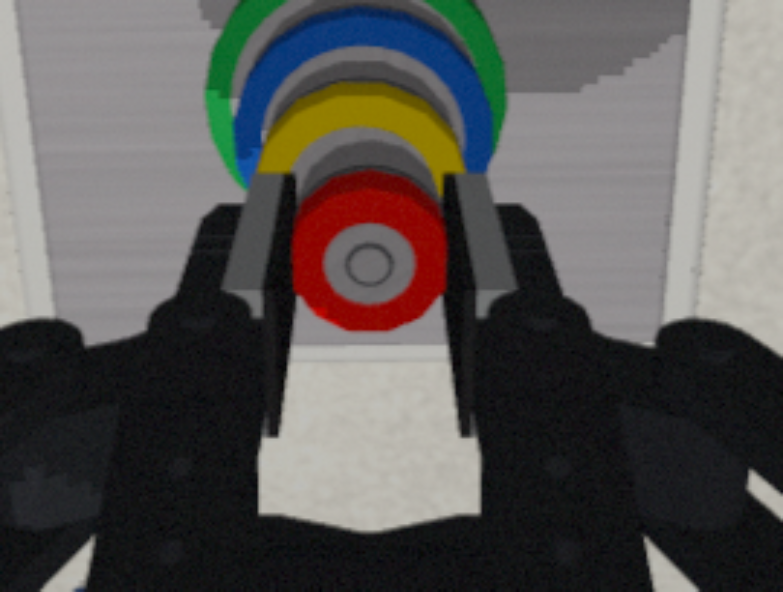

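move_arm([
  [0, 0, 0, 0, 0, -0.5, 0.6],
  [0, 0, 0, 0, 0, -1.5, 0.6],
  [0, 0, 0, 0, 0, -3, 0.6],
  [0, 0, 0, 0, 0, -3, 0.6],
  [0, 0, 0, 0, 2.8, 0, 0.6],
  [0, 0, 0, 0, 5, 0, 0.6],
  [0, 0, 0, 0, 5, 0, 0.6],
  [0, 0, 0, 0, 5, 0, 0.6],
  [0, 0, 0, 0, 5, 0, 0.6],
  [0, 0, 0, 0.2, 5, 0, 0.6],
  [0, 0, 0, 0.2, 3.5, 0, 0.6],
  [0, 0, 0, 0, 2, 0, 0.6],
])

```text
time_s: 6.22
position: [592.2, 381.6, 230.8]
tcp_rot: [0.0, -0.001, 1.0, 0.0]
ft_force: [-0.3, -0.7, -0.8]
finger_gap: 23.6
```

move_arm([
  [0, 0, 0, 0, 0, 0, 0.6],
  [0, 0, 0, 0, 0, 0, 0.6],
])

```text
time_s: 6.48
position: [592.9, 379.0, 231.0]
tcp_rot: [0.0, 0.0, 1.0, 0.0]
ft_force: [0.1, 0.7, 0.1]
finger_gap: 23.7
```

```bash
python3 - <<'E'
from h import *
go([593,384.5,50])
p,d,m=wsee('w5',[('red',16)])
E
```

```text
t 6.47 pos [592.88 379.05 230.99] gap 23.7 F [0.1 0.7 0.1] turn [ 0.    0.03 -0.02] shift world [ 1.00e-01  5.50e+00 -1.81e+02] tool(now) cm [-0.    0.54 18.1 ] tool(end) cm [-1.00e-02  5.50e-01  1.81e+01]
red [(array([256.8, 266.4]), array([723.6, 377.8]), np.float64(71.0)), (array([163.7, 196.7]), array([635.2, 272.7]), np.float64(68.7)), (array([263.4, 159.5]), array([592.2, 385. ]), np.float64(49.3))]
```

View pics/w5.png

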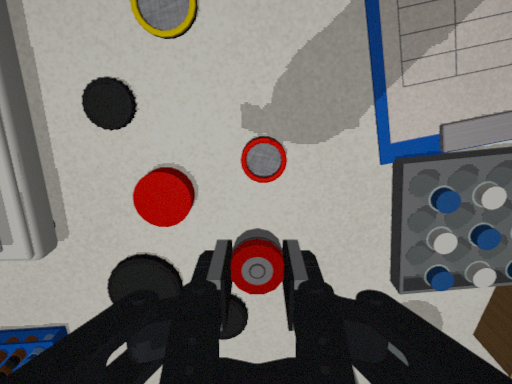

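The held red weight sits at (257,266) and the red case at (263,160), which gives about (592.3, 386.3) after correcting for the finger offset. I'll centre over it and lower.

move_arm([
  [0, 0, 0, 0, 0.72, 3, 0.6],
  [0, 0, 0, 0, 0, 5, 0.6],
  [0, 0, 0, 0, 0, 5, 0.6],
  [0, 0, 0, 0, 0, 4, 0.6],
  [0, 0, 0, 0, 0, 1.5, 0.6],
  [0, 0, 0, 0, 0, 0, 0.6],
  [0, 0, 0, 0, 0, 0, 0.6],
])

```text
time_s: 7.4
position: [594.1, 387.5, 48.0]
tcp_rot: [0.002, -0.0, 1.0, 0.001]
ft_force: [0.0, 0.5, -0.4]
finger_gap: 23.7
```

```bash
python3 - <<'E'
from h import *
go([592.5,386.3,18])
p,d,m=wsee('w6',[('red',16)])
cv2.imwrite('pics/w6z.png',cv2.resize(p[180:384,130:400],None,fx=2.9,fy=2.9))
E
```

```text
t 7.4 pos [594.05 387.47  47.96] gap 23.7 F [ 0.   0.5 -0.4] turn [0.14 0.2  0.  ] shift world [ -1.6  -1.2 -30. ] tool(now) cm [ 0.17 -0.12  3.  ] tool(end) cm [ 0.16 -0.12  3.  ]
red [(array([256.8, 266.3]), array([618.7, 386.3]), np.float64(34.7)), (array([ 65.3, 284.2]), array([633.2, 271.2]), np.float64(73.7)), (array([254.2, 209.5]), array([590.3, 385. ]), np.float64(43.8))]
```

View pics/w6z.png

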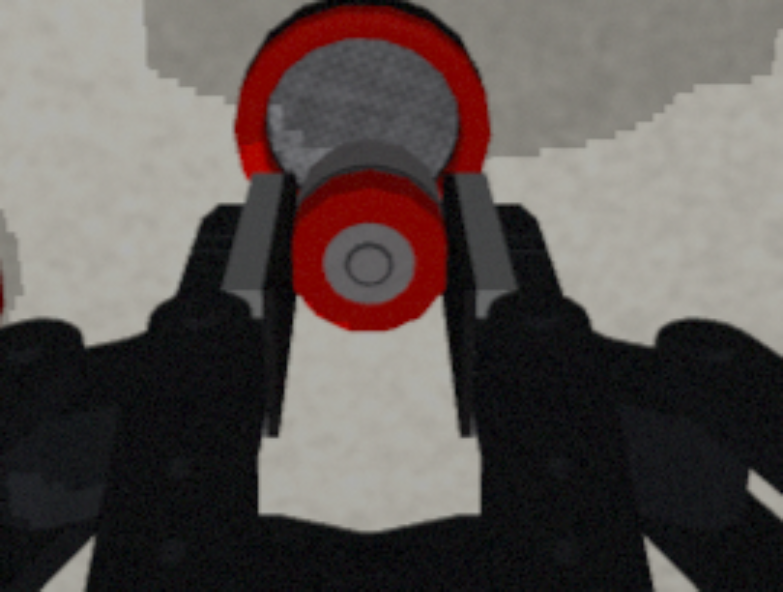

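move_arm([
  [0, 0, 0, 0.16, -0.1, 0.8, 0.6],
  [0, 0, 0, 0, 0, 0.9, 0.6],
  [0, 0, 0, 0, 0, 0.7, 0.6],
  [0, 0, 0, 0, 0, 0.2, 0.6],
  [0, 0, 0, 0, 0, 0, 0.6],
  [0, 0, 0, 0, 0, 0, 0.6],
])

```text
time_s: 8.2
position: [591.3, 385.9, 19.6]
tcp_rot: [0.0, -0.0, 1.0, 0.0]
ft_force: [-0.2, -0.8, -0.4]
finger_gap: 23.5
```

move_arm([
  [0, 0, 0, 0, 0, 0.05, 0.6],
  [0, 0, 0, 0, 0, 0.05, 0.6],
  [0, 0, 0, 0, 0, 0, 0.6],
])

```text
time_s: 8.57
position: [591.1, 385.8, 18.3]
tcp_rot: [-0.0, 0.0, 1.0, -0.0]
ft_force: [0.5, -0.8, -0.2]
finger_gap: 23.8
```

move_arm([
  [0, 0, 0, 0, 0, 0.03, 0.6],
  [0, 0, 0, 0, 0, 0.03, 0.6],
  [0, 0, 0, 0, 0, 0, 0.6],
])

```text
time_s: 8.95
position: [591.1, 385.8, 17.6]
tcp_rot: [-0.0, 0.0, 1.0, -0.0]
ft_force: [0.0, -0.4, -1.6]
finger_gap: 23.4
```

move_arm([
  [0, 0, 0, 0, 0, 0.03, 0.6],
  [0, 0, 0, 0, 0, 0, 0.6],
])

```text
time_s: 9.2
position: [591.1, 385.8, 17.4]
tcp_rot: [0.0, -0.0, 1.0, 0.0]
ft_force: [-0.2, 0.3, -1.0]
finger_gap: 23.6
```

move_arm([
  [0, 0, 0, 0, 0, 0.03, 0.6],
  [0, 0, 0, 0, 0, 0, 0.6],
])

```text
time_s: 9.45
position: [591.2, 385.8, 17.4]
tcp_rot: [0.0, -0.0, 1.0, 0.0]
ft_force: [-0.8, -0.8, 1.6]
finger_gap: 23.3
```

```bash
python3 - <<'E'
from h import *
go([592.5,386.3,18])
p,d,m=wsee('w7',[('red',16)])
cv2.imwrite('pics/w7z.png',cv2.resize(p[180:384,130:400],None,fx=2.9,fy=2.9))
p,d=manip.read_camera('scene')
cv2.imwrite('pics/s7z.png',cv2.resize(p[170:300,330:490],None,fx=5,fy=4.5))
E
```

```text
t 9.45 pos [591.15 385.81  17.43] gap 23.3 F [-0.8 -0.8  1.6] turn [0.01 0.01 0.  ] shift world [1.3 0.5 0.6] tool(now) cm [-0.13  0.05 -0.06] tool(end) cm [-0.13  0.05 -0.06]
red [(array([ 41.1, 313.4]), array([629.5, 275.6]), np.float64(63.8)), (array([256.9, 271.7]), array([600.6, 384.7]), np.float64(31.8)), (array([257.2, 226. ]), array([588.7, 385. ]), np.float64(42.2))]
```

View pics/w7z.png

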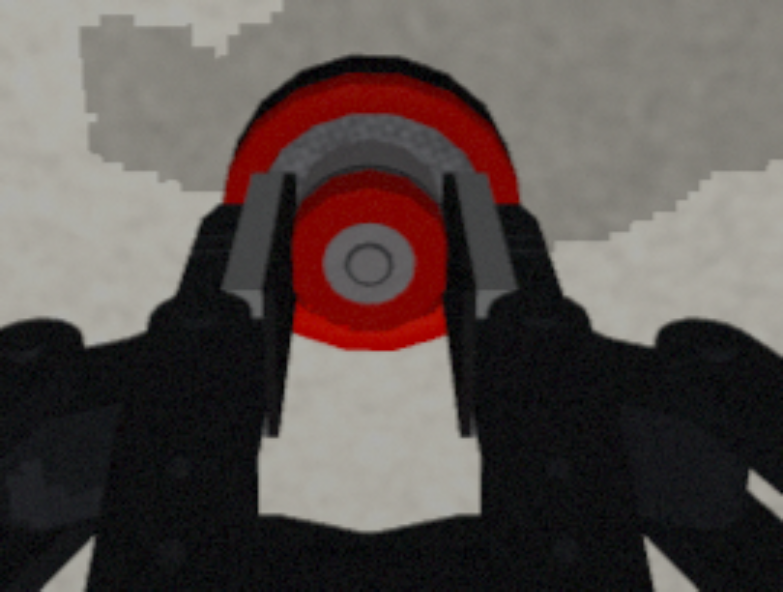

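View pics/s7z.png

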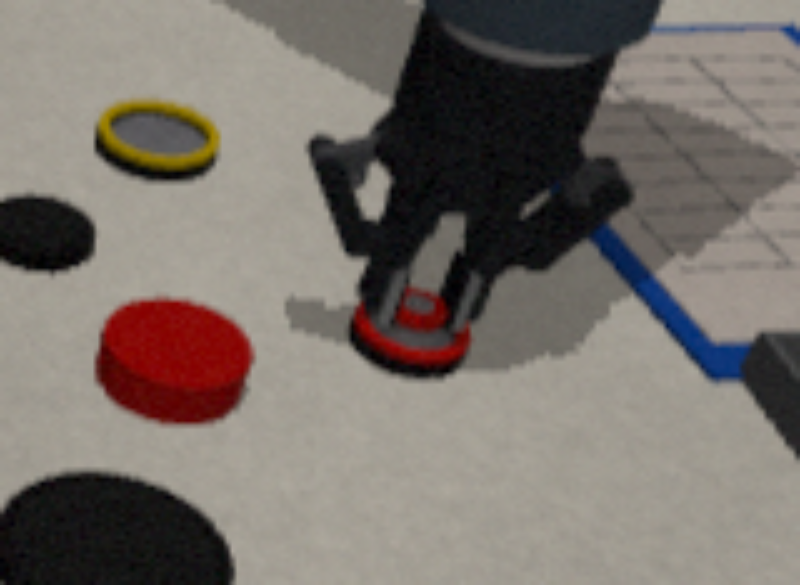

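The red weight is inside the well and centred at column 257. Height stopped changing at 17.4 mm, which suggests it has just touched the floor. One more small step will confirm that.

move_arm([
  [0, 0, 0, 0, 0, 0.03, 0.6],
  [0, 0, 0, 0, 0, 0, 0.6],
])

```text
time_s: 9.8
position: [591.2, 385.8, 17.4]
tcp_rot: [0.0, -0.0, 1.0, 0.0]
ft_force: [-2.6, -1.8, 4.7]
finger_gap: 23.2
```

move_arm([
  [0, 0, 0, 0, 0, 0, 0.6],
])

```text
time_s: 9.93
position: [591.2, 385.8, 17.4]
tcp_rot: [0.0, -0.0, 1.0, 0.0]
ft_force: [-1.7, -0.7, 5.3]
finger_gap: 23.3
```

move_arm([
  [0, 0, 0, 0, 0, 0, 0.4],
  [0, 0, 0, 0, 0, 0, 0.35],
  [0, 0, 0, 0, 0, 0, 0.25],
  [0, 0, 0, 0, 0, 0, 0.1],
  [0, 0, 0, 0, 0, 0, 0.1],
  [0, 0, 0, 0, 0, -1, 0.1],
  [0, 0, 0, 0, 0, -3, 0.1],
  [0, 0, 0, 0, 0, -5, 0.1],
  [0, 0, 0, 0, 0, -5, -0.2],
  [0, 0, 0, 0, 0, -5, -0.2],
  [0, 0, 0, 0, 0, 0, -0.2],
  [0, 0, 0, 0, 0, 0, -0.2],
])

```text
time_s: 11.42
position: [590.9, 385.8, 207.0]
tcp_rot: [-0.0, 0.0, 1.0, 0.0]
ft_force: [0.3, 0.2, -1.6]
finger_gap: 51.1
```

```bash
python3 - <<'E'
from h import *
go([596,45.3,200])
p,d,m=wsee('w8',[('red',16),('red',28)])
cv2.imwrite('pics/w8z.png',cv2.resize(p[60:264,130:400],None,fx=2.9,fy=2.9))
E
```

```text
t 11.43 pos [590.85 385.81 206.98] gap 51.1 F [ 0.3  0.2 -1.6] turn [ 0.03 -0.01 -0.01] shift world [   5.1 -340.5   -7. ] tool(now) cm [ -0.52 -34.05   0.68] tool(end) cm [ -0.51 -34.05   0.7 ]
red [(array([151.3, 205.4]), array([634.8, 272.7]), np.float64(69.4)), (array([257. , 166.1]), array([592., 385.]), np.float64(49.2))]
red [(array([151.3, 205.4]), array([630.4, 276.7]), np.float64(66.9)), (array([257. , 166.1]), array([589.2, 384.9]), np.float64(47.4))]
```

View pics/w8z.png

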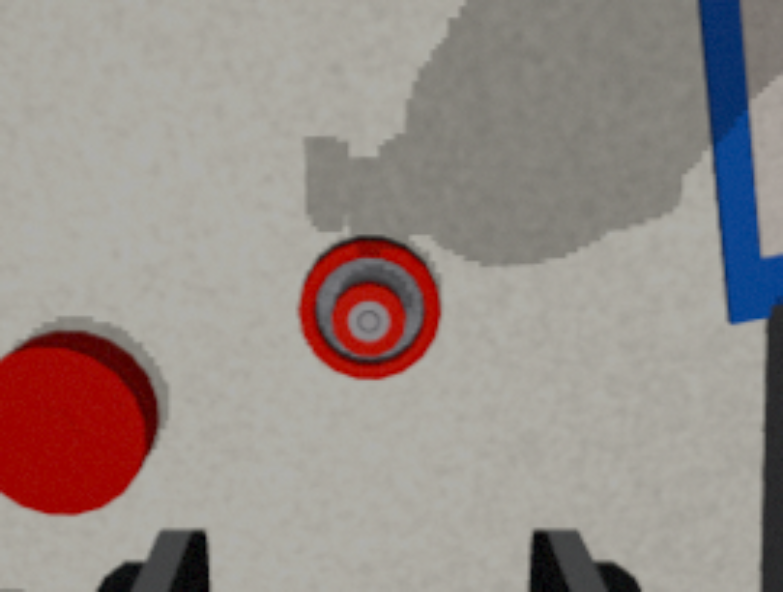

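Red is seated in its well at (257,166), and the case has not moved. Next is yellow.

move_arm([
  [0, 0, 0, 0, -3, 0, -0.35],
  [0, 0, 0, -0.1, -5, 0, -0.35],
  [0, 0, 0, -0.1, -5, 0, -0.35],
  [0, 0, 0, -0.1, -5, 0, -0.35],
  [0, 0, 0, -0.1, -5, 0, -0.35],
  [0, 0, 0, -0.07, -5, 0, -0.35],
  [0, 0, 0, 0, -4, 0, -0.35],
  [0, 0, 0, 0, -2.05, 2, -0.35],
  [0, 0, 0, 0, 0, 2.5, -0.35],
  [0, 0, 0, 0, 0, 1.2, -0.35],
  [0, 0, 0, 0, 0, 0, -0.35],
  [0, 0, 0, 0, 0, 0, -0.35],
])

```text
time_s: 12.98
position: [596.3, 45.6, 150.6]
tcp_rot: [0.001, -0.0, 1.0, -0.0]
ft_force: [-0.5, 0.5, 1.2]
finger_gap: 57.9
```

```bash
python3 - <<'E'
from h import *
go([595.6,45.3,130])
p,d,m=wsee('w9',[('yellow',141),('blue',121),('green',101)])
cv2.imwrite('pics/w9z.png',cv2.resize(p[180:384,130:400],None,fx=2.9,fy=2.9))
E
```

```text
t 12.97 pos [596.3   45.63 150.59] gap 57.9 F [-0.5  0.5  1.2] turn [-0.01  0.07  0.04] shift world [ -0.7  -0.3 -20.6] tool(now) cm [ 0.07 -0.03  2.06] tool(end) cm [ 0.07 -0.03  2.06]
yellow [(array([255.9, 244.1]), array([595.5,  43.9]), np.float64(37.7)), (array([ 58.7, 233.2]), array([590.1, -53.8]), np.float64(41.0)), (array([ 45.9, 102.2]), array([527.1, -48.3]), np.float64(39.1))]
blue [(array([256.7, 212.5]), array([594.3,  44.2]), np.float64(45.6)), (array([148. ,   2.8]), array([482.4,  -5.4]), np.float64(6.5)), (array([115.4,   2.9]), array([482.5, -20.4]), np.float64(6.8))]
green [(array([250.4, 195.7]), array([594.7,  42.6]), np.float64(59.6))]
```

View pics/w9z.png

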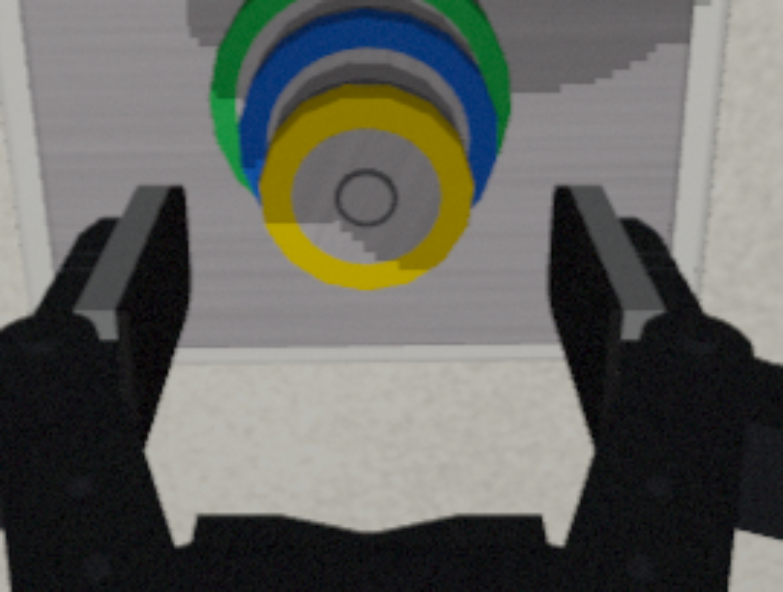

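move_arm([
  [0, 0, 0, 0.07, -0.04, 1.0, -0.35],
  [0, 0, 0, 0, 0, 0.8, -0.35],
  [0, 0, 0, 0, 0, 0.26, -0.35],
  [0, 0, 0, 0, 0, 0, -0.2],
  [0, 0, 0, 0, 0, 0, -0.1],
], newtons=30)

```text
time_s: 13.65
position: [595.3, 44.9, 129.4]
tcp_rot: [0.0, 0.0, 1.0, 0.0]
ft_force: [-0.0, 0.1, 0.4]
finger_gap: 47.1
```

```bash
python3 - <<'E'
from h import *
go([595.6,45.3,130])
p,d,m=wsee('w10',[('yellow',141),('blue',121),('green',101)])
cv2.imwrite('pics/w10z.png',cv2.resize(p[180:384,130:400],None,fx=2.9,fy=2.9))
E
```

```text
t 13.65 pos [595.28  44.9  129.43] gap 47.1 F [-0.   0.1  0.4] turn [ 0.    0.03 -0.  ] shift world [0.3 0.4 0.6] tool(now) cm [-0.03  0.04 -0.06] tool(end) cm [-0.03  0.04 -0.06]
yellow [(array([257.3, 267. ]), array([595.4,  43.9]), np.float64(38.0)), (array([ 45.7, 245.1]), array([584.8, -47.5]), np.float64(38.7)), (array([ 35. , 105.5]), array([526.6, -40. ]), np.float64(34.0))]
blue [(array([258.8, 228.9]), array([593.9,  44.3]), np.float64(45.5))]
green [(array([249.4, 207.9]), array([594.1,  42.5]), np.float64(59.1))]
```

View pics/w10z.png

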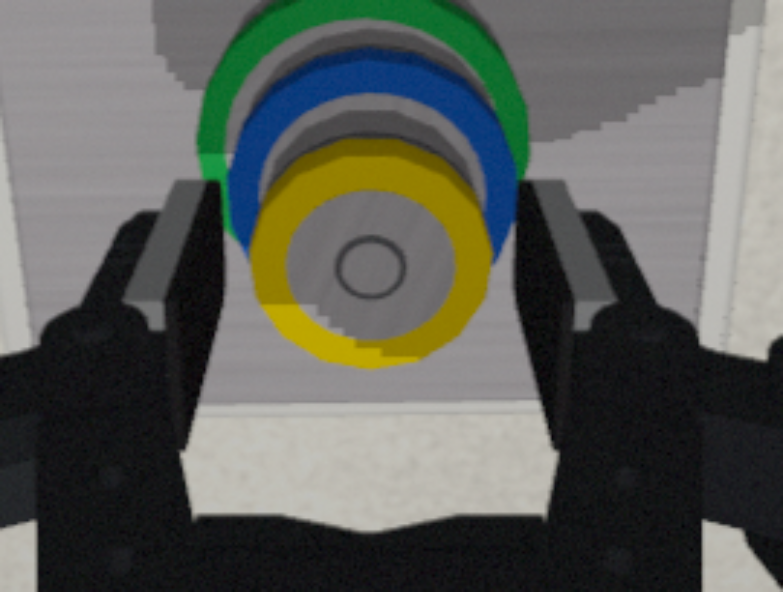

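Yellow is centred to within 0.4 mm. Closing.

move_arm([
  [0, 0, 0, 0, 0.03, -0.07, -0.1],
  [0, 0, 0, 0, 0, 0, 0],
  [0, 0, 0, 0, 0, 0, 0.05],
  [0, 0, 0, 0, 0, 0, 0.1],
  [0, 0, 0, 0, 0, 0, 0.15],
  [0, 0, 0, 0, 0, 0, 0.3],
  [0, 0, 0, 0, 0, 0, 0.3],
  [0, 0, 0, 0, 0, 0, 0.3],
], newtons=30)

```text
time_s: 14.7
position: [595.2, 45.1, 130.1]
tcp_rot: [0.0, 0.0, 1.0, -0.0]
ft_force: [-0.8, -0.2, 3.2]
finger_gap: 35.4
```

move_arm([
  [0, 0, 0, 0, 0, -0.5, 0.3],
  [0, 0, 0, 0, 0, -1.5, 0.3],
  [0, 0, 0, 0, 0, -3, 0.3],
  [0, 0, 0, 1, 1.5, -2, 0.3],
  [0, 0, 0, 2.4, 3.7, 0, 0.3],
  [0, 0, 0, 2.6, 4, 0, 0.3],
  [0, 0, 0, 2.6, 4, 0, 0.3],
  [0, 0, 0, 2.6, 4, 0, 0.3],
  [0, 0, 0, 2.6, 4, 0, 0.3],
  [0, 0, 0, 2, 2.9, 0, 0.3],
  [0, 0, 0, 0, 0, 0, 0.3],
  [0, 0, 0, 0, 0, 0, 0.3],
])

```text
time_s: 16.2
position: [437.3, 286.1, 200.5]
tcp_rot: [0.0, -0.0, 1.0, 0.0]
ft_force: [-0.1, 0.0, -2.1]
finger_gap: 35.1
```

```bash
python3 - <<'E'
from h import *
go([437.5,287,50])
p,d,m=wsee('w11',[('yellow',16)])
E
```

```text
t 16.2 pos [437.27 286.14 200.53] gap 35.1 F [-0.1  0.  -2.1] turn [0.02 0.03 0.02] shift world [   0.2    0.9 -150.5] tool(now) cm [-1.000e-02  8.000e-02  1.505e+01] tool(end) cm [-0.02  0.09 15.05]
yellow [(array([256.5, 266.5]), array([551.6, 285. ]), np.float64(94.4)), (array([259.5, 166.3]), array([437.3, 287.7]), np.float64(61.2))]
```

View pics/w11.png

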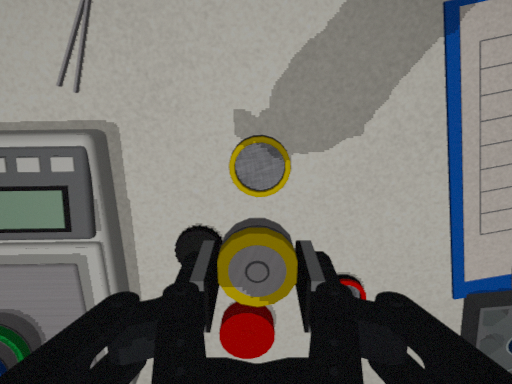

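move_arm([
  [0, 0, 0, -0.03, 0.26, 3, 0.3],
  [0, 0, 0, 0, 0, 5, 0.3],
  [0, 0, 0, 0, 0, 5, 0.3],
  [0, 0, 0, 0, 0, 2.5, 0.3],
  [0, 0, 0, 0, 0, 0.8, 0.3],
  [0, 0, 0, 0, 0, 0, 0.3],
  [0, 0, 0, 0, 0, 0, 0.3],
])

```text
time_s: 17.12
position: [438.4, 289.4, 38.4]
tcp_rot: [0.001, 0.0, 1.0, 0.001]
ft_force: [-1.1, -0.8, -1.3]
finger_gap: 35.2
```

```bash
python3 - <<'E'
from h import *
go([437.8,288.7,18])
p,d,m=wsee('w12',[('yellow',16)])
cv2.imwrite('pics/w12z.png',cv2.resize(p[180:384,130:400],None,fx=2.9,fy=2.9))
E
```

```text
t 17.12 pos [438.4  289.42  38.37] gap 35.2 F [-1.1 -0.8 -1.3] turn [ 0.11  0.12 -0.01] shift world [ -0.6  -0.7 -20.4] tool(now) cm [ 0.06 -0.08  2.04] tool(end) cm [ 0.06 -0.07  2.04]
yellow [(array([256.5, 266.4]), array([458. , 288.3]), np.float64(47.6)), (array([254.4, 206.6]), array([435.4, 287.5]), np.float64(55.4))]
```

View pics/w12z.png

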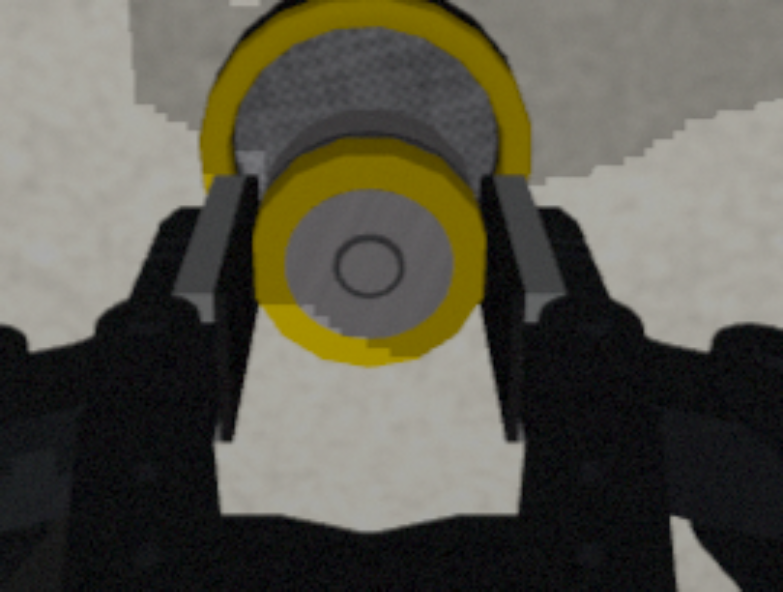

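move_arm([
  [0, 0, 0, 0.05, -0.06, 0.8, 0.3],
  [0, 0, 0, 0, 0, 0.8, 0.3],
  [0, 0, 0, 0, 0, 0.25, 0.3],
  [0, 0, 0, 0, 0, 0, 0.3],
  [0, 0, 0, 0, 0, 0, 0.3],
])

```text
time_s: 17.8
position: [437.0, 288.3, 18.5]
tcp_rot: [0.0, -0.0, 1.0, 0.0]
ft_force: [0.0, -0.2, -0.4]
finger_gap: 35.3
```

move_arm([
  [0, 0, 0, 0, 0, 0.04, 0.3],
  [0, 0, 0, 0, 0, 0, 0.3],
])

```text
time_s: 18.05
position: [436.9, 288.3, 18.1]
tcp_rot: [0.0, 0.0, 1.0, 0.0]
ft_force: [-0.5, 0.5, -1.0]
finger_gap: 35.4
```

move_arm([
  [0, 0, 0, 0, 0, 0.03, 0.3],
  [0, 0, 0, 0, 0, 0, 0.3],
])

```text
time_s: 18.3
position: [436.9, 288.2, 17.7]
tcp_rot: [-0.0, 0.0, 1.0, 0.0]
ft_force: [0.2, -1.2, -0.6]
finger_gap: 35.2
```

move_arm([
  [0, 0, 0, 0, 0, 0.03, 0.3],
  [0, 0, 0, 0, 0, 0, 0.3],
])

```text
time_s: 18.55
position: [436.9, 288.2, 17.4]
tcp_rot: [0.0, 0.0, 1.0, 0.0]
ft_force: [0.3, -0.1, -0.8]
finger_gap: 35.4
```

move_arm([
  [0, 0, 0, 0, 0, 0.03, 0.3],
  [0, 0, 0, 0, 0, 0, 0.3],
])

```text
time_s: 18.8
position: [436.9, 288.2, 17.1]
tcp_rot: [0.0, 0.0, 1.0, 0.0]
ft_force: [0.2, 1.0, -0.9]
finger_gap: 35.8
```

move_arm([
  [0, 0, 0, 0, 0, 0.03, 0.3],
  [0, 0, 0, 0, 0, 0, 0.3],
])

```text
time_s: 19.05
position: [437.0, 288.2, 17.1]
tcp_rot: [0.0, -0.0, 1.0, 0.0]
ft_force: [-1.9, -1.0, 3.1]
finger_gap: 35.5
```

Contact, with +3 N. Before releasing I'll check the position inside the well.

```bash
python3 - <<'E'
from h import *
p,d,m=wsee('w13',[('yellow',16)])
cv2.imwrite('pics/w13z.png',cv2.resize(p[180:384,130:400],None,fx=2.9,fy=2.9))
E
```

```text
yellow [(array([256.8, 271.1]), array([446.1, 287.1]), np.float64(44.0)), (array([257.8, 217.9]), array([434.8, 287.5]), np.float64(54.8))]
```

View pics/w13z.png

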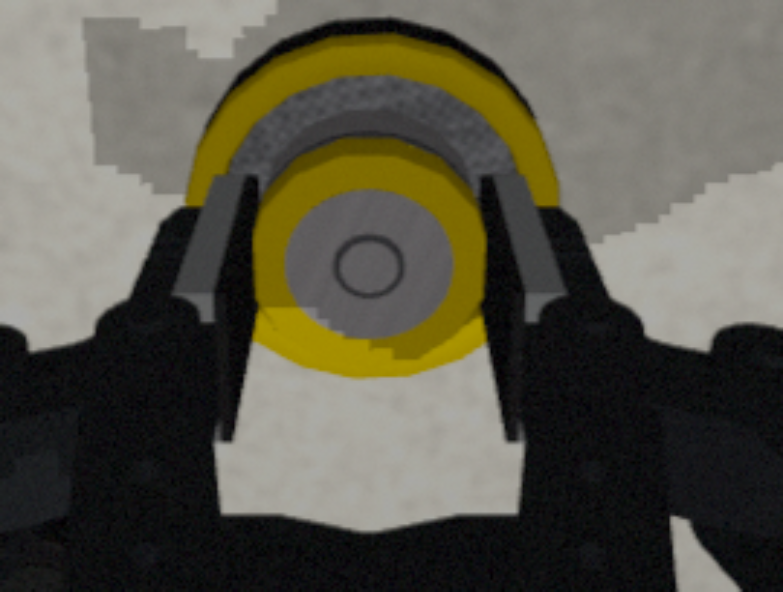

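move_arm([
  [0, 0, 0, 0, 0, 0, 0.16],
  [0, 0, 0, 0, 0, 0, 0.11],
  [0, 0, 0, 0, 0, 0, 0.02],
  [0, 0, 0, 0, 0, 0, -0.15],
  [0, 0, 0, 0, 0, 0, -0.15],
  [0, 0, 0, 0, 0, -1, -0.15],
  [0, 0, 0, 0, 0, -3, -0.15],
  [0, 0, 0, 0, 0, -5, -0.15],
  [0, 0, 0, 0, 0, -5, -0.15],
  [0, 0, 0, 0, 0, -3.5, -0.65],
  [0, 0, 0, 0, 0, 0, -0.65],
])

```text
time_s: 20.48
position: [438.3, 289.3, 195.9]
tcp_rot: [0.003, -0.0, 1.0, 0.003]
ft_force: [-0.3, -0.2, -0.3]
finger_gap: 70.5
```

```bash
python3 - <<'E'
from h import *
go([595,45.4,150])
p,d,m=wsee('w14',[('yellow',16)])
cv2.imwrite('pics/w14z.png',cv2.resize(p[60:264,130:400],None,fx=2.9,fy=2.9))
E
```

```text
t 20.48 pos [438.33 289.32 195.95] gap 70.5 F [-0.3 -0.2 -0.3] turn [0.3  0.33 0.01] shift world [ 156.7 -243.9  -45.9] tool(now) cm [-15.64 -24.42   4.55] tool(end) cm [-15.67 -24.39   4.59]
yellow [(array([255.3, 164.8]), array([436.9, 287.6]), np.float64(61.1))]
```

View pics/w14z.png

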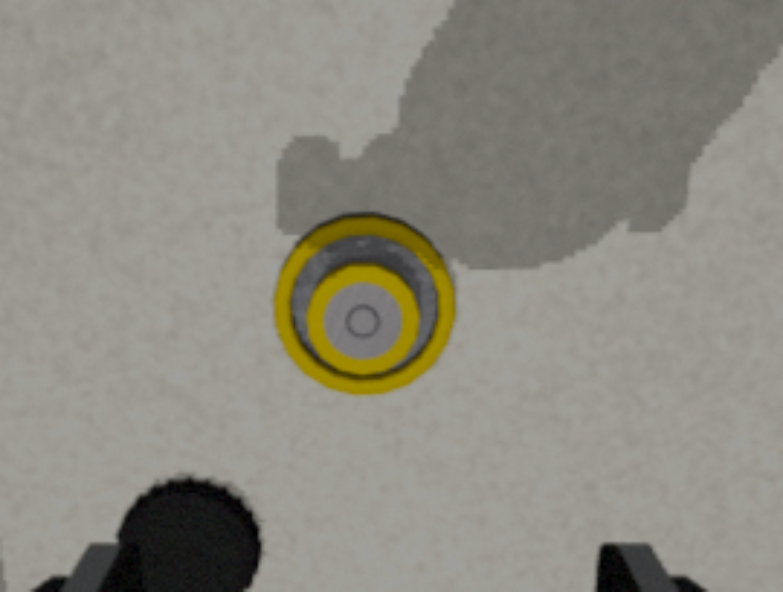

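Yellow is seated at (255,165) and its case hasn't moved. Next is blue.

move_arm([
  [0, 0, 0, -1.5, -2.3, 0, -0.65],
  [0, 0, 0, -2.7, -4.1, 0, -0.65],
  [0, 0, 0, -2.7, -4.1, 0, -0.65],
  [0, 0, 0, -2.7, -4.1, 0, -0.65],
  [0, 0, 0, -2.7, -4.1, 0, -0.65],
  [0, 0, 0, -2, -3.1, 0, -0.65],
  [0, 0, 0, -1.3, -2.0, 1, -0.65],
  [0, 0, 0, -0.2, -0.48, 2.5, -0.65],
  [0, 0, 0, 0, 0, 2, -0.65],
  [0, 0, 0, 0, 0, 1, -0.65],
  [0, 0, 0, 0, 0, 0, -0.65],
  [0, 0, 0, 0, 0, 0, -0.65],
])

```text
time_s: 22.02
position: [595.3, 45.5, 127.6]
tcp_rot: [0.001, -0.0, 1.0, 0.0]
ft_force: [-0.5, -0.2, 0.5]
finger_gap: 70.7
```

```bash
python3 - <<'E'
from h import *
go([595,45.4,110])
p,d,m=wsee('w15',[('blue',121),('green',101)])
cv2.imwrite('pics/w15z.png',cv2.resize(p[180:384,130:400],None,fx=2.9,fy=2.9))
E
```

```text
t 22.02 pos [595.32  45.54 127.63] gap 70.7 F [-0.5 -0.2  0.5] turn [0.   0.07 0.02] shift world [ -0.3  -0.1 -17.6] tool(now) cm [ 0.03 -0.01  1.76] tool(end) cm [ 0.03 -0.01  1.76]
blue [(array([256.5, 245.1]), array([594.4,  44.2]), np.float64(50.5))]
green [(array([249.7, 208.7]), array([594.3,  42.6]), np.float64(59.4))]
```

View pics/w15z.png

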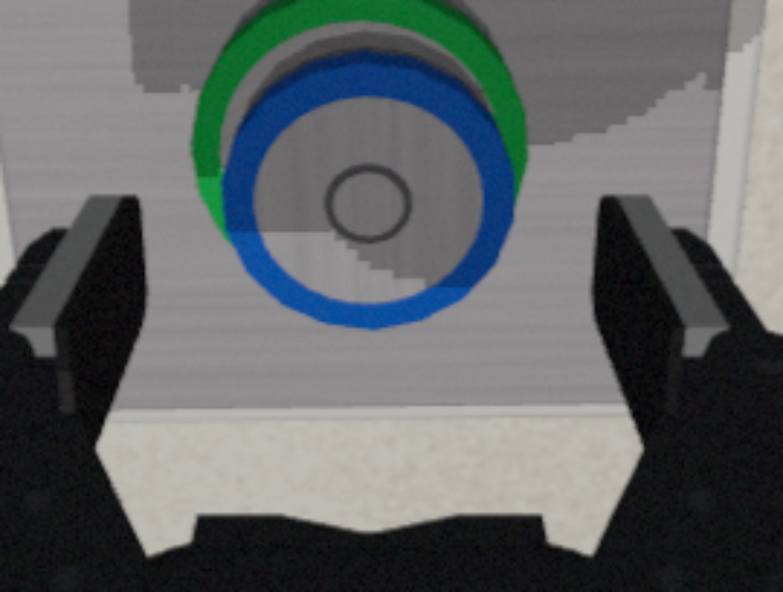

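move_arm([
  [0, 0, 0, 0.04, 0, 0.9, -0.65],
  [0, 0, 0, 0, 0, 0.6, -0.65],
  [0, 0, 0, 0, 0, 0.2, -0.5],
  [0, 0, 0, 0, 0, 0, -0.4],
  [0, 0, 0, 0, 0, 0, -0.37],
  [0, 0, 0, 0, 0, 0, -0.37],
], newtons=40)

```text
time_s: 22.82
position: [594.6, 45.4, 110.0]
tcp_rot: [0.0, 0.0, 1.0, 0.0]
ft_force: [-0.2, -0.6, -0.3]
finger_gap: 58.9
```

```bash
python3 - <<'E'
from h import *
go([595,45.4,110])
p,d,m=wsee('w16',[('blue',121),('green',101)])
cv2.imwrite('pics/w16z.png',cv2.resize(p[180:384,130:400],None,fx=2.9,fy=2.9))
E
```

```text
t 22.82 pos [594.61  45.4  110.02] gap 58.9 F [-0.2 -0.6 -0.3] turn [ 0.    0.02 -0.  ] shift world [ 0.4 -0.  -0. ] tool(now) cm [-0.04 -0.    0.  ] tool(end) cm [-0.04 -0.    0.  ]
blue [(array([256.8, 264.1]), array([594.2,  44.2]), np.float64(50.7))]
green [(array([249.7, 220.9]), array([593.8,  42.6]), np.float64(59.0))]
```

View pics/w16z.png

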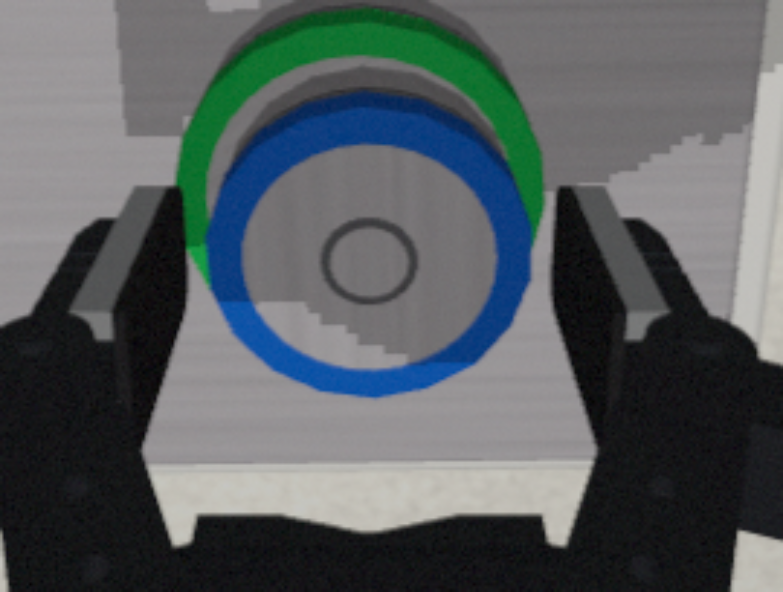

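Blue's centre is 0.1 mm from the finger midline, so I'm closing.

move_arm([
  [0, 0, 0, 0, 0, 0, -0.3],
  [0, 0, 0, 0, 0, 0, -0.25],
  [0, 0, 0, 0, 0, 0, -0.2],
  [0, 0, 0, 0, 0, 0, -0.15],
  [0, 0, 0, 0, 0, 0, 0],
  [0, 0, 0, 0, 0, 0, 0],
  [0, 0, 0, 0, 0, 0, 0],
], newtons=45)

```text
time_s: 23.75
position: [594.6, 45.4, 110.3]
tcp_rot: [0.0, -0.0, 1.0, -0.0]
ft_force: [-1.7, -0.5, 6.0]
finger_gap: 47.7
```

move_arm([
  [0, 0, 0, 0, 0, -0.5, 0],
  [0, 0, 0, 0, 0, -1.5, 0],
  [0, 0, 0, 0, 0, -3, 0],
  [0, 0, 0, 0.8, -1.6, -3, 0],
  [0, 0, 0, 2.2, -4.3, 0, 0],
  [0, 0, 0, 2.6, -5, 0, 0],
  [0, 0, 0, 2.6, -5, 0, 0],
  [0, 0, 0, 2.6, -5, 0, 0],
  [0, 0, 0, 2.6, -5, 0, 0],
  [0, 0, 0, 2.4, -4.7, 0, 0],
  [0, 0, 0, 0, 0, 0, 0],
  [0, 0, 0, 0, 0, 0, 0],
])

```text
time_s: 25.25
position: [436.6, -260.7, 190.2]
tcp_rot: [0.0, 0.0, 1.0, 0.0]
ft_force: [0.7, 0.9, -2.6]
finger_gap: 48.0
```

```bash
python3 - <<'E'
from h import *
go([437.5,-261,50])
p,d,m=wsee('w17',[('blue',16)])
E
```

```text
t 25.25 pos [ 436.56 -260.68  190.23] gap 48.0 F [ 0.7  0.9 -2.6] turn [ 0.01  0.04 -0.06] shift world [   0.9   -0.3 -140.2] tool(now) cm [-0.08 -0.03 14.02] tool(end) cm [-0.09 -0.03 14.02]
blue [(array([256.9, 264. ]), array([ 543.2, -261.7]), np.float64(121.5)), (array([507.6, 216.6]), array([486.2,  -6.3]), np.float64(13.2)), (array([256.6, 168.2]), array([ 436.5, -262. ]), np.float64(73.3))]
```

View pics/w17.png

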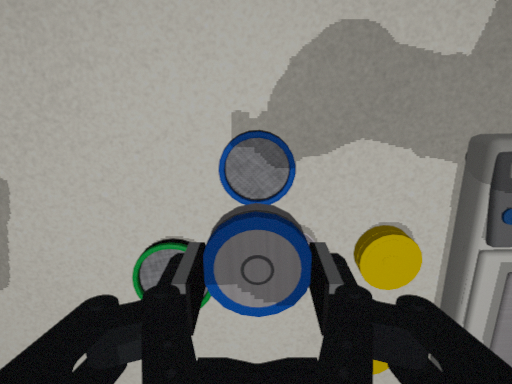

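move_arm([
  [0, 0, 0, 0, 0, 3, 0],
  [0, 0, 0, 0, 0, 5, 0],
  [0, 0, 0, 0, 0, 4.5, 0],
  [0, 0, 0, 0, 0, 2, 0],
  [0, 0, 0, 0, 0, 0.7, 0],
  [0, 0, 0, 0, 0, 0, 0],
  [0, 0, 0, 0, 0, 0, 0],
  [0, 0, 0, 0, 0, 0, 0],
])

```text
time_s: 26.3
position: [437.2, -260.7, 38.7]
tcp_rot: [0.001, -0.0, 1.0, -0.0]
ft_force: [-0.2, -0.4, -1.7]
finger_gap: 47.7
```

```bash
python3 - <<'E'
from h import *
go([437,-261,18])
p,d,m=wsee('w18',[('blue',16)])
cv2.imwrite('pics/w18z.png',cv2.resize(p[150:354,130:400],None,fx=2.9,fy=2.9))
E
```

```text
t 26.3 pos [ 437.16 -260.75   38.75] gap 47.7 F [-0.2 -0.4 -1.7] turn [-0.03  0.11  0.01] shift world [ -0.2  -0.3 -20.7] tool(now) cm [ 0.02 -0.02  2.07] tool(end) cm [ 0.02 -0.03  2.07]
blue [(array([256.9, 264. ]), array([ 456.2, -261.9]), np.float64(63.4)), (array([256.2, 199.5]), array([ 434.7, -262.2]), np.float64(67.3))]
```

View pics/w18z.png

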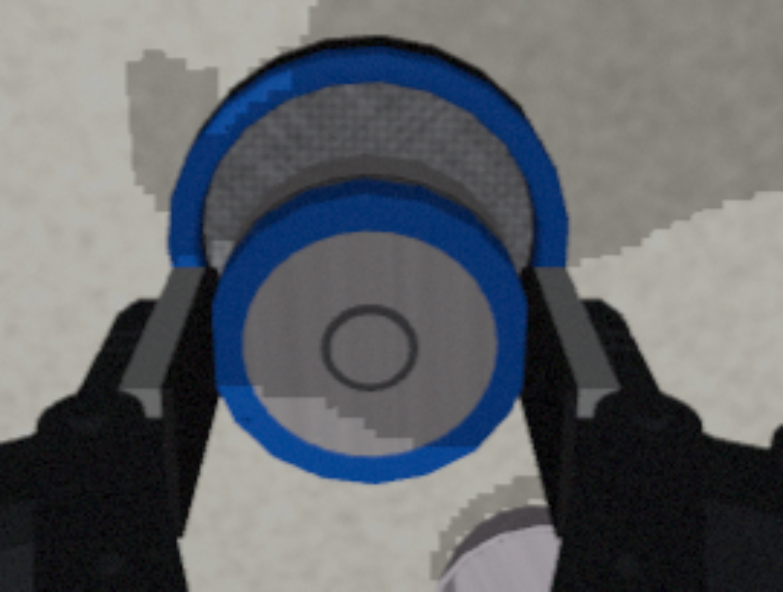

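move_arm([
  [0, 0, 0, 0.02, 0, 0.8, 0],
  [0, 0, 0, 0, 0, 0.8, 0],
  [0, 0, 0, 0, 0, 0.3, 0],
  [0, 0, 0, 0, 0, 0, 0],
  [0, 0, 0, 0, 0, 0, 0],
])

```text
time_s: 26.98
position: [436.4, -260.7, 18.9]
tcp_rot: [0.0, -0.0, 1.0, -0.0]
ft_force: [-0.4, 0.3, -1.4]
finger_gap: 47.6
```

move_arm([
  [0, 0, 0, 0, 0, 0.04, 0],
  [0, 0, 0, 0, 0, 0, 0],
])

```text
time_s: 27.22
position: [436.3, -260.6, 18.5]
tcp_rot: [0.0, 0.0, 1.0, -0.0]
ft_force: [-1.2, -0.2, -2.6]
finger_gap: 47.6
```

move_arm([
  [0, 0, 0, 0, 0, 0.03, 0],
  [0, 0, 0, 0, 0, 0, 0],
])

```text
time_s: 27.48
position: [436.3, -260.6, 18.1]
tcp_rot: [0.0, 0.0, 1.0, 0.0]
ft_force: [-0.7, -0.7, -3.0]
finger_gap: 47.5
```

move_arm([
  [0, 0, 0, 0, 0, 0.03, 0],
  [0, 0, 0, 0, 0, 0, 0],
])

```text
time_s: 27.72
position: [436.2, -260.6, 17.7]
tcp_rot: [-0.0, 0.0, 1.0, 0.0]
ft_force: [0.3, -0.3, -2.2]
finger_gap: 47.6
```

move_arm([
  [0, 0, 0, 0, 0, 0.03, 0],
  [0, 0, 0, 0, 0, 0, 0],
])

```text
time_s: 27.98
position: [436.2, -260.6, 17.4]
tcp_rot: [-0.0, 0.0, 1.0, 0.0]
ft_force: [0.5, 0.8, -2.1]
finger_gap: 47.8
```

move_arm([
  [0, 0, 0, 0, 0, 0.03, 0],
  [0, 0, 0, 0, 0, 0, 0],
])

```text
time_s: 28.22
position: [436.3, -260.6, 17.3]
tcp_rot: [0.0, 0.0, 1.0, -0.0]
ft_force: [-1.1, 1.3, -1.1]
finger_gap: 47.8
```

move_arm([
  [0, 0, 0, 0, 0, 0.02, 0],
  [0, 0, 0, 0, 0, 0, 0],
])

```text
time_s: 28.48
position: [436.3, -260.6, 17.3]
tcp_rot: [0.0, -0.0, 1.0, -0.0]
ft_force: [-0.6, 1.3, 3.0]
finger_gap: 48.0
```

Contact at +3 N, at the height I predicted. Releasing.

move_arm([
  [0, 0, 0, 0, 0, 0, -0.12],
  [0, 0, 0, 0, 0, 0, -0.17],
  [0, 0, 0, 0, 0, 0, -0.25],
  [0, 0, 0, 0, 0, 0, -0.45],
  [0, 0, 0, 0, 0, 0, -0.45],
  [0, 0, 0, 0, 0, -1, -0.45],
  [0, 0, 0, 0, 0, -3, -0.45],
  [0, 0, 0, 0, 0, -5, -0.45],
  [0, 0, 0, 0, 0, -5, -0.45],
  [0, 0, 0, 0, 0, -3.5, -0.95],
  [0, 0, 0, 0, 0, 0, -0.95],
  [0, 0, 0, 0, 0, 0, -0.95],
])

```text
time_s: 29.98
position: [436.0, -260.4, 191.9]
tcp_rot: [-0.0, 0.0, 1.0, 0.0]
ft_force: [-0.2, -0.2, -1.1]
finger_gap: 83.0
```

```bash
python3 - <<'E'
from h import *
go([594.5,44,150])
p,d,m=wsee('w19',[('blue',16)])
cv2.imwrite('pics/w19z.png',cv2.resize(p[60:264,130:400],None,fx=2.9,fy=2.9))
E
```

```text
t 29.98 pos [ 435.96 -260.39  191.89] gap 83.0 F [-0.2 -0.2 -1.1] turn [ 0.03 -0.   -0.01] shift world [158.5 304.4 -41.9] tool(now) cm [-15.85  30.44   4.2 ] tool(end) cm [-15.85  30.44   4.19]
blue [(array([506.8, 216.6]), array([485.9,  -5.4]), np.float64(14.1)), (array([256.4, 168.5]), array([ 436.7, -262.1]), np.float64(73.7))]
```

View pics/w19z.png

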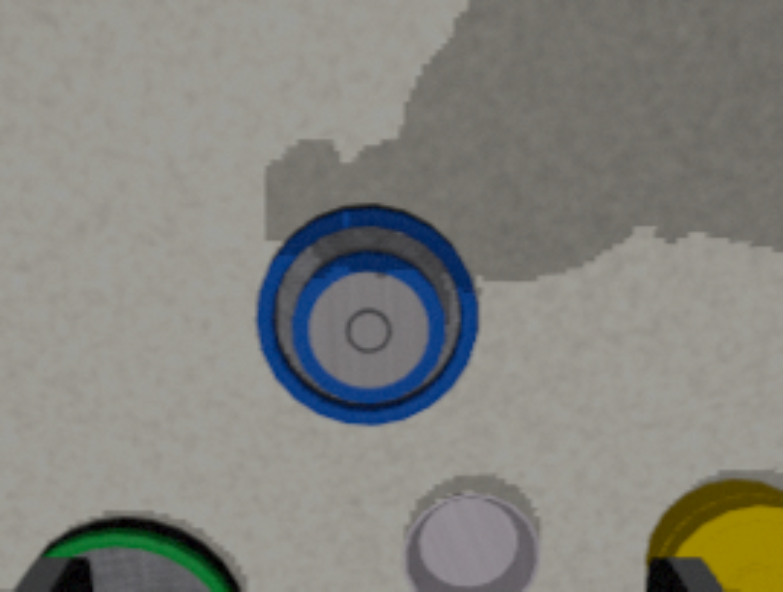

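Blue is seated. Next is green.

move_arm([
  [0, 0, 0, -1.3, 2.4, 0, -1],
  [0, 0, 0, -2.5, 4.8, 0, -1],
  [0, 0, 0, -2.5, 4.8, 0, -1],
  [0, 0, 0, -2.5, 4.8, 0, -1],
  [0, 0, 0, -2.5, 4.8, 0, -1],
  [0, 0, 0, -2.2, 4.3, 0, -1],
  [0, 0, 0, -1.6, 3.2, 1, -1],
  [0, 0, 0, -0.75, 1.34, 2.5, -1],
  [0, 0, 0, 0, 0, 2.2, -1],
  [0, 0, 0, 0, 0, 1, -1],
  [0, 0, 0, 0, 0, 0, -1],
  [0, 0, 0, 0, 0, 0, -1],
])

```text
time_s: 31.52
position: [595.3, 43.6, 126.0]
tcp_rot: [0.001, 0.0, 1.0, 0.0]
ft_force: [0.1, 0.7, 0.2]
finger_gap: 85.4
```

```bash
python3 - <<'E'
from h import *
go([595,44,84])
p,d,m=wsee('w20',[('green',101)])
cv2.imwrite('pics/w20z.png',cv2.resize(p[150:354,110:410],None,fx=2.6,fy=2.6))
E
```

```text
t 31.52 pos [595.28  43.57 125.95] gap 85.4 F [0.1 0.7 0.2] turn [ 0.    0.09 -0.02] shift world [ -0.3   0.4 -42. ] tool(now) cm [0.03 0.04 4.2 ] tool(end) cm [0.03 0.04 4.2 ]
green [(array([257.2, 229.1]), array([594.3,  42.6]), np.float64(64.2))]
```

View pics/w20z.png

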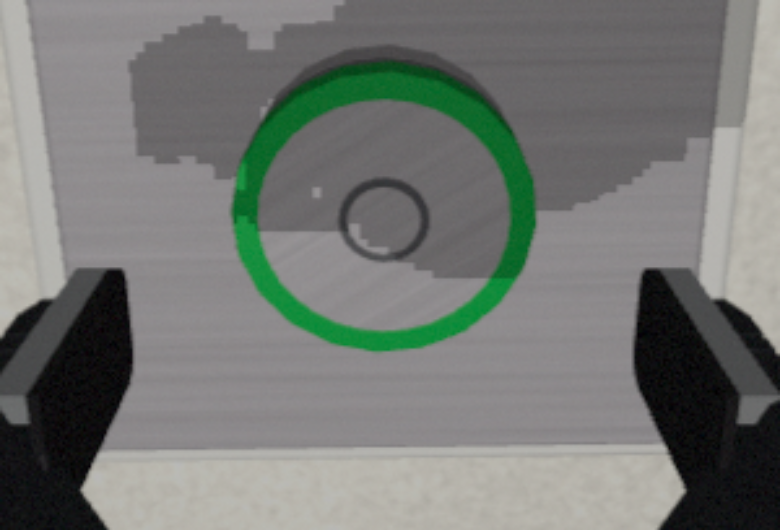

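move_arm([
  [0, 0, 0, 0.02, 0.02, 1.5, -1],
  [0, 0, 0, 0, 0, 1.5, -1],
  [0, 0, 0, 0, 0, 0.8, -1],
  [0, 0, 0, 0, 0, 0.3, -1],
  [0, 0, 0, 0, 0, 0, -0.85],
  [0, 0, 0, 0, 0, 0, -0.7],
  [0, 0, 0, 0, 0, 0, -0.7],
], newtons=50)

```text
time_s: 32.45
position: [594.9, 44.0, 84.4]
tcp_rot: [0.0, 0.0, 1.0, 0.0]
ft_force: [-0.1, 0.7, -0.3]
finger_gap: 72.5
```

```bash
python3 - <<'E'
from h import *
go([595,44,84])
p,d,m=wsee('w21',[('green',101)])
cv2.imwrite('pics/w21z.png',cv2.resize(p[150:354,110:410],None,fx=2.6,fy=2.6))
E
```

```text
t 32.45 pos [594.86  44.04  84.43] gap 72.5 F [-0.1  0.7 -0.3] turn [ 0.01  0.05 -0.  ] shift world [ 0.1 -0.  -0.4] tool(now) cm [-0.01 -0.    0.04] tool(end) cm [-0.01 -0.    0.04]
green [(array([256.1, 268.1]), array([594. ,  42.6]), np.float64(64.6))]
```

View pics/w21z.png

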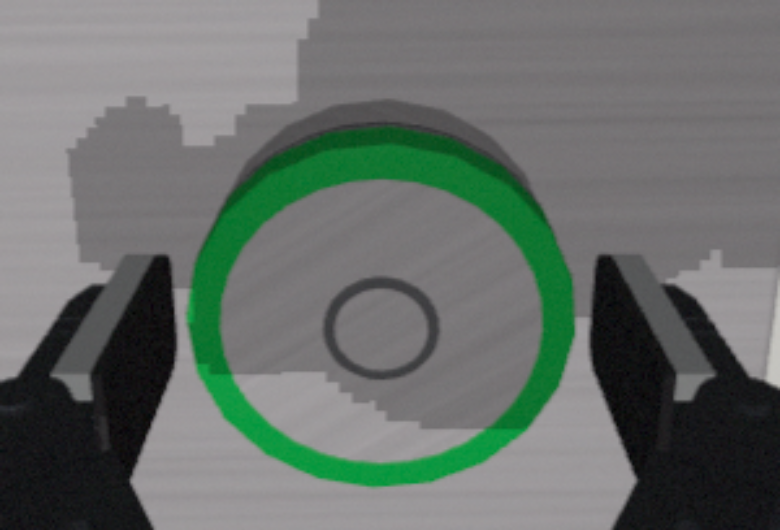

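move_arm([
  [0, 0, 0, 0, -0.02, 0, -0.62],
  [0, 0, 0, 0, 0, 0, -0.57],
  [0, 0, 0, 0, 0, 0, -0.53],
  [0, 0, 0, 0, 0, 0, -0.48],
  [0, 0, 0, 0, 0, 0, -0.4],
  [0, 0, 0, 0, 0, 0, -0.35],
  [0, 0, 0, 0, 0, 0, -0.35],
], newtons=40)

```text
time_s: 33.38
position: [594.6, 43.7, 84.5]
tcp_rot: [0.0, -0.0, 1.0, -0.0]
ft_force: [-3.0, -1.4, 5.7]
finger_gap: 62.2
```

move_arm([
  [0, 0, 0, 0, 0, -0.1, -0.3],
  [0, 0, 0, 0, 0, -0.3, -0.3],
  [0, 0, 0, 0, 0, -0.8, -0.3],
  [0, 0, 0, 0, 0, -0.8, -0.3],
  [0, 0, 0, 0, 0, 0, -0.3],
  [0, 0, 0, 0, 0, 0, -0.3],
], newtons=50)

```text
time_s: 34.12
position: [594.4, 43.9, 103.8]
tcp_rot: [-0.0, 0.0, 1.0, 0.0]
ft_force: [0.8, 0.1, -4.7]
finger_gap: 61.4
```

```bash
python3 - <<'E'
from h import *
go([560,-352,160])
p,d,m=wsee('w22',[('green',124)])
cv2.imwrite('pics/w22z.png',cv2.resize(p[150:354,110:410],None,fx=2.6,fy=2.6))
E
```

```text
t 34.12 pos [594.38  43.86 103.82] gap 61.4 F [ 0.8  0.1 -4.7] turn [ 0.01 -0.02 -0.01] shift world [ -34.4 -395.9   56.2] tool(now) cm [  3.43 -39.58  -5.63] tool(end) cm [  3.44 -39.59  -5.62]
green [(array([256.6, 268.1]), array([591.4,  42.7]), np.float64(62.6))]
```

View pics/w22z.png

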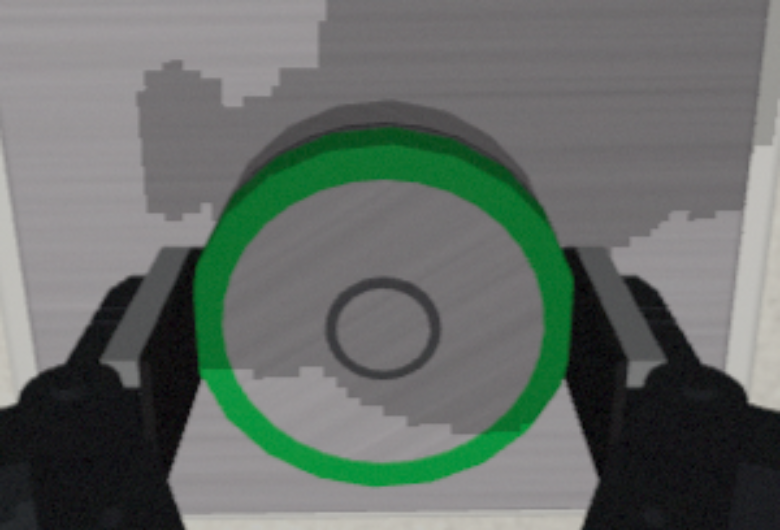

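Green is held with no slip, and the load reads about 4.7 N. Moving to the green case.

move_arm([
  [0, 0, 0, 0, 0, -2, -0.3],
  [0, 0, 0, 0, 0, -3, -0.3],
  [0, 0, 0, 0.2, -1.5, -2, -0.3],
  [0, 0, 0, 0.3, -3.5, -1, -0.3],
  [0, 0, 0, 0.4, -4.8, 0, -0.3],
  [0, 0, 0, 0.4, -4.8, 0, -0.3],
  [0, 0, 0, 0.4, -4.8, 0, -0.3],
  [0, 0, 0, 0.4, -4.8, 0, -0.3],
  [0, 0, 0, 0.4, -4.8, 0, -0.3],
  [0, 0, 0, 0.4, -4.8, 0, -0.3],
  [0, 0, 0, 0.3, -3.8, 0, -0.3],
  [0, 0, 0, 0.2, -2, 0, -0.3],
])

```text
time_s: 35.67
position: [559.8, -354.1, 183.1]
tcp_rot: [-0.001, 0.001, 1.0, 0.0]
ft_force: [-0.3, 0.9, -5.8]
finger_gap: 61.9
```

move_arm([
  [0, 0, 0, 0, 0, 0, -0.3],
  [0, 0, 0, 0, 0, 0, -0.3],
  [0, 0, 0, 0, 0, 0, -0.3],
])

```text
time_s: 36.05
position: [560.9, -351.2, 184.1]
tcp_rot: [0.0, -0.001, 1.0, 0.0]
ft_force: [-0.0, 0.6, -4.9]
finger_gap: 61.8
```

```bash
python3 - <<'E'
from h import *
go([560,-352,50])
p,d,m=wsee('w23',[('green',16)])
E
```

```text
t 36.05 pos [ 560.9  -351.17  184.14] gap 61.8 F [-0.   0.6 -4.9] turn [0.01 0.01 0.07] shift world [  -0.9   -0.8 -134.1] tool(now) cm [ 0.09 -0.09 13.41] tool(end) cm [ 0.09 -0.08 13.41]
green [(array([257.2, 268.2]), array([ 671.1, -352.1]), np.float64(158.7)), (array([255.4, 155.8]), array([ 560.2, -353.5]), np.float64(82.7))]
```

View pics/w23.png

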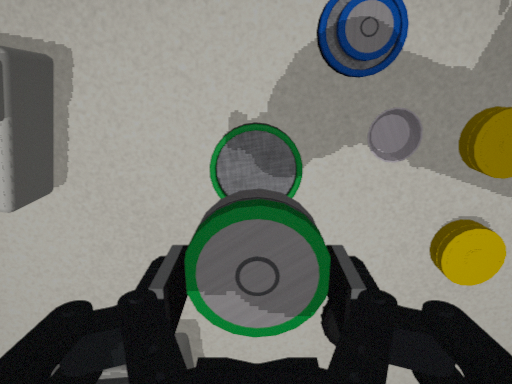

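move_arm([
  [0, 0, 0, 0.04, -0.05, 2.5, -0.3],
  [0, 0, 0, 0, 0, 4.5, -0.3],
  [0, 0, 0, 0, 0, 4.2, -0.3],
  [0, 0, 0, 0, 0, 2.2, -0.3],
  [0, 0, 0, 0, 0, 0.8, -0.3],
  [0, 0, 0, 0, 0, 0, -0.3],
  [0, 0, 0, 0, 0, 0, -0.3],
  [0, 0, 0, 0, 0, 0, -0.3],
])

```text
time_s: 37.1
position: [560.8, -353.0, 43.3]
tcp_rot: [0.001, -0.0, 1.0, -0.0]
ft_force: [0.4, 0.3, -4.5]
finger_gap: 61.7
```

```bash
python3 - <<'E'
from h import *
go([560.4,-352,18])
p,d,m=wsee('w24',[('green',16)])
cv2.imwrite('pics/w24z.png',cv2.resize(p[150:354,110:410],None,fx=2.6,fy=2.6))
E
```

```text
t 37.1 pos [ 560.84 -353.     43.29] gap 61.7 F [ 0.4  0.3 -4.5] turn [-0.05  0.12  0.  ] shift world [ -0.4   1.  -25.3] tool(now) cm [0.05 0.1  2.53] tool(end) cm [0.04 0.1  2.53]
green [(array([257.9, 243.6]), array([ 572.9, -353.9]), np.float64(102.7))]
```

View pics/w24z.png

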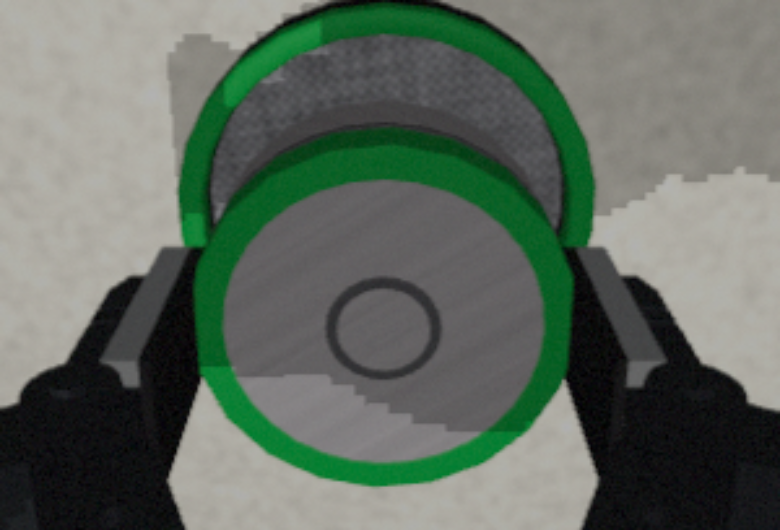

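move_arm([
  [0, 0, 0, 0.03, 0.07, 0.9, -0.3],
  [0, 0, 0, 0, 0, 1.0, -0.3],
  [0, 0, 0, 0, 0, 0.4, -0.3],
  [0, 0, 0, 0, 0, 0, -0.3],
  [0, 0, 0, 0, 0, 0, -0.3],
])

```text
time_s: 37.78
position: [560.1, -352.2, 19.0]
tcp_rot: [0.0, 0.0, 1.0, -0.0]
ft_force: [-0.4, -0.1, -4.8]
finger_gap: 61.7
```

move_arm([
  [0, 0, 0, 0, 0, 0.04, -0.3],
  [0, 0, 0, 0, 0, 0, -0.3],
])

```text
time_s: 38.02
position: [559.9, -352.1, 18.6]
tcp_rot: [0.0, 0.0, 1.0, -0.0]
ft_force: [-0.6, 0.0, -4.6]
finger_gap: 61.8
```

move_arm([
  [0, 0, 0, 0, 0, 0.03, -0.3],
  [0, 0, 0, 0, 0, 0, -0.3],
])

```text
time_s: 38.28
position: [559.8, -352.0, 18.3]
tcp_rot: [0.0, 0.0, 1.0, 0.0]
ft_force: [0.5, -0.2, -4.3]
finger_gap: 61.8
```

move_arm([
  [0, 0, 0, 0, 0, 0.03, -0.3],
  [0, 0, 0, 0, 0, 0, -0.3],
])

```text
time_s: 38.52
position: [559.8, -352.0, 17.9]
tcp_rot: [-0.0, 0.0, 1.0, 0.0]
ft_force: [-0.8, -0.1, -4.9]
finger_gap: 61.6
```

move_arm([
  [0, 0, 0, 0, 0, 0.03, -0.3],
  [0, 0, 0, 0, 0, 0, -0.3],
])

```text
time_s: 38.78
position: [559.9, -352.0, 17.8]
tcp_rot: [0.0, 0.0, 1.0, -0.0]
ft_force: [0.3, -0.1, -4.6]
finger_gap: 61.8
```

move_arm([
  [0, 0, 0, 0, 0, 0.03, -0.3],
  [0, 0, 0, 0, 0, 0, -0.3],
])

```text
time_s: 39.02
position: [559.9, -352.1, 17.8]
tcp_rot: [0.0, -0.0, 1.0, -0.0]
ft_force: [-1.0, 1.2, -2.0]
finger_gap: 61.8
```

move_arm([
  [0, 0, 0, 0, 0, 0.03, -0.3],
  [0, 0, 0, 0, 0, 0, -0.3],
  [0, 0, 0, 0, 0, 0, -0.3],
])

```text
time_s: 39.4
position: [559.9, -352.1, 17.7]
tcp_rot: [0.0, -0.0, 1.0, -0.0]
ft_force: [-3.7, 2.9, 4.3]
finger_gap: 61.8
```

```bash
python3 - <<'E'
from h import *
p,d,m=wsee('w25',[('green',16)])
cv2.imwrite('pics/w25z.png',cv2.resize(p[150:354,110:410],None,fx=2.6,fy=2.6))
E
```

```text
green [(array([257.1, 268.5]), array([ 570.2, -353.2]), np.float64(74.1)), (array([256.4, 201. ]), array([ 558.8, -353.5]), np.float64(81.6))]
```

View pics/w25z.png

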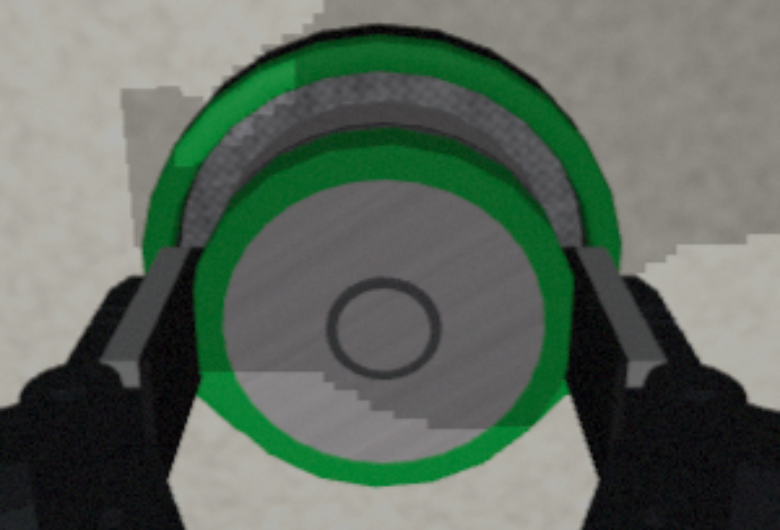

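Green is on the well floor and concentric with the case. Releasing.

move_arm([
  [0, 0, 0, 0, 0, 0, -0.45],
  [0, 0, 0, 0, 0, 0, -0.52],
  [0, 0, 0, 0, 0, 0, -0.6],
  [0, 0, 0, 0, 0, 0, -0.8],
  [0, 0, 0, 0, 0, 0, -0.85],
  [0, 0, 0, 0, 0, 0, -0.85],
  [0, 0, 0, 0, 0, -1, -0.85],
  [0, 0, 0, 0, 0, -3, -0.85],
  [0, 0, 0, 0, 0, -5, -0.85],
  [0, 0, 0, 0, 0, -5, -0.85],
  [0, 0, 0, 0, 0, -5, -0.85],
  [0, 0, 0, 0, 0, -4, -0.85],
])

```text
time_s: 40.95
position: [559.9, -352.2, 250.8]
tcp_rot: [0.002, 0.0, 1.0, -0.001]
ft_force: [1.2, 0.0, -0.6]
finger_gap: 79.0
```

move_arm([
  [0, 0, 0, 3, 0, -2, -0.85],
  [0, 0, 0, 5, 0, 0, -0.85],
  [0, 0, 0, 5, 0, 0, -0.85],
  [0, 0, 0, 5, 0, 0, -0.85],
  [0, 0, 0, 3, 0, 0, -0.85],
  [0, 0, 0, 0, 0, 0, -0.85],
  [0, 0, 0, 0, 0, 0, -0.85],
  [0, 0, 0, 0, 0, 0, -0.85],
])

```text
time_s: 41.95
position: [350.6, -352.0, 266.9]
tcp_rot: [-0.0, -0.0, 1.0, 0.0]
ft_force: [0.8, -0.3, -0.4]
finger_gap: 79.1
```

```bash
python3 - <<'E'
from h import *
go([400,-352,250])
for n in('top','scene'):
    p,d=manip.read_camera(n);m=manip.camera_model(n)
    for c in RNG: print(n,c,[b for b in blobs(p,c,m,16) if 40<b[2]<95 and b[1][0]<660])
    if n=='top': cv2.imwrite('pics/t26.png',cv2.resize(p[130:270,110:410],None,fx=2.6,fy=2.6))
    else: cv2.imwrite('pics/s26.png',cv2.resize(p[150:300,70:440],None,fx=2.1,fy=2.1))
E
```

```text
t 41.95 pos [ 350.61 -351.97  266.9 ] gap 79.1 F [ 0.8 -0.3 -0.4] turn [ 0.01 -0.02  0.03] shift world [ 49.4  -0.  -16.9] tool(now) cm [-4.94 -0.01  1.69] tool(end) cm [-4.94 -0.    1.69]
top red [(array([137.3, 178.7]), array([591.5, 382.8]), np.float64(46.9)), (array([172.5, 166. ]), array([634.1, 272.5]), np.float64(61.9))]
top yellow [(array([166.2, 227.8]), array([436.8, 285.7]), np.float64(58.1)), (array([297. , 199.5]), array([ 532.2, -125.1]), np.float64(60.9)), (array([300.6, 163.7]), array([ 647.4, -135.7]), np.float64(61.9))]
top green [(array([370.4, 186.7]), array([ 562.6, -355.7]), np.float64(71.4))]
top blue []
scene red [(array([364.1, 249.9]), array([635.9, 273.7]), np.float64(78.6)), (array([412.2, 242.3]), array([595.5, 384.9]), np.float64(52.4))]
scene yellow [(array([182.8, 236. ]), array([ 648.4, -133.1]), np.float64(79.4)), (array([198.8, 206.4]), array([ 534.1, -122.8]), np.float64(81.1)), (array([361.3, 199.2]), array([440.8, 288.4]), np.float64(66.6))]
scene green [(array([105.9, 205.9]), array([ 564.7, -351.2]), np.float64(81.5))]
scene blue [(array([  7.4, 191.4]), array([ 543.6, -626.4]), np.float64(51.1)), (array([499., 187.]), array([327.1, 655.3]), np.float64(81.1)), (array([157.8, 181.9]), array([ 442.1, -259. ]), np.float64(68.1))]
```

View pics/t26.png

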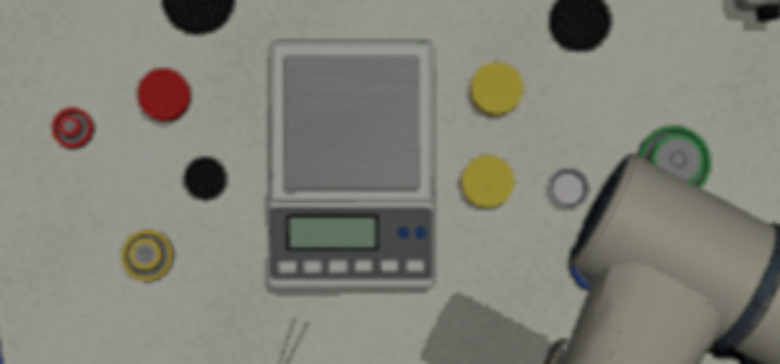

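View pics/s26.png

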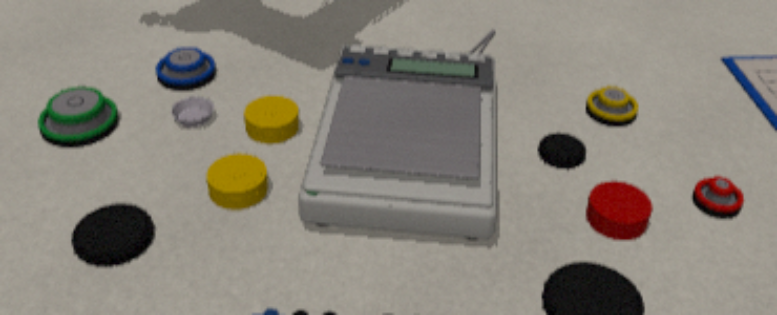

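All four weights stand in their cases, the pan is empty, the cases are where they were, and the arm is clear. I'm handing in.

```bash
python3 -c "
from station import manip
print(manip.job_done())"
```

```text
the job is handed in; nothing more can be done
None
```

All four check weights are off the balance and standing in their own-coloured cases, moved in the order red, yellow, blue, green. I handed the job in at about 42 s.

- **Setting down:** I lowered each weight in steps of 0.2–0.4 mm until the wrist force showed contact, about 3–5 N, then released it. Contact came within about 0.3 mm of where I expected the well floor.
- **Force on the balance:** While the jaws closed on each weight in the stack, the wrist read a brief push of about 2–6 N. I never pressed down on the pan on purpose.
- **Final views:** All four weights stand upright in their wells, the pan is empty and the gripper is clear. The red and yellow cases are within 0.2 mm of where they started in the top view.
- **Weaker checks:** The arm partly hid the blue and green cases in that last top view, so their position rests on the scene view and earlier wrist pictures. Those agree with the start to about 1 mm.
- **Disagreement:** The wrist camera's calibration was off by about 1.3 mm sideways from the fingers. I centred on the fingers as seen in the picture instead.

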